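# Unlock the desk book cupboard and fold its bifold door open

### The job

The low book cupboard on the desk is locked: take the square key out of its wooden block, put it fully into the socket in the cupboard's top and turn it clockwise as far as it goes. Leave the key in the socket, pull the bifold door by its bow handle until both panels are folded fully open, and let go. Do not shift or knock over the other things on the desk.

Things in the scene. Friction and masses are not known exactly. Their poses are not given: they have to be found in the camera images.
- cupboard: low grey cupboard fixed on the desk, 240 mm deep, 380 mm wide, 220 mm high; origin at the centre of its underside, z up, its door faces its -x, its +y is the left seen from the robot. Place and yaw vary. Only top_books stands on its top
- key_block: dark wooden block 70 x 70 x 45 mm, fixed to the desk, with a square hole in its top (17 mm wide, 36 mm deep) in which the key stands; origin at the centre of its underside
- key: loose steel key, 78 mm tall, about 0.14 kg, upright in the block. From its lower end: 14 mm square shank (z 0 to 30 mm, last 3 mm tapered), round collar 36 mm across (z 30 to 36, rests on the block), flat grip plate 46 mm wide along key x, 12 mm thick along key y (z 36 to 78). Origin: shank's lower end on its axis, z up; shank sides parallel to key x and y
- key_tip (a point): lower end of the key's shank, on its axis (same frame as the key)
- socket_mouth (a point): centre of the square mouth of the brass lock, flush in the cupboard's top, 50 mm behind its front edge, 75 mm right of the middle. z up; x, y parallel to the hole's sides, turning with the lock. Hole 15.4 mm wide, 2 mm chamfer, 22 mm deep: seated, the key's collar stands 8 mm above the top. The key fits in any quarter turn
- lock (a joint): angle of the lock in rad: 0 = locked, 1.4 = its stop, clockwise seen from above; starts between 0 and 0.2. It turns against about 0.12 N m of friction and stays where it is left. The door stays locked until it stands beyond about 0.9
- door_fold (a joint): angle of the left panel of the bifold door about the upright hinge at the left jamb, rad: 0 = shut (start), 1.4 = its stop, fully folded. Clockwise seen from above; the fold comes out to the robot and the right panel follows by itself along the track. Panels 172 mm wide, 14 mm thick, 14 to 198 mm above the desk. About 1 N at the handle moves it; it stays where it is left
- door_hinge (a point): point on the upright axis of the hinge at the left jamb, 190 mm above the desk, in the middle of the panel's thickness
- handle: steel bow handle on the left panel, near the fold. Its origin lies on the hinge axis at the panel's lower edge: see handle_mid and handle_gap for the bar
- handle_mid (a point): middle of the handle's horizontal round bar, 190 mm above the desk (30 mm below the cupboard's top). Bar 12 mm thick, 100 mm long along this frame's y, 108 mm from the hinge axis along the panel, 50 mm in front (-x) of the panel's middle plane, joined to the panel by a post at each end. The frame turns with the panel; shut, its -x points away from the cupboard's front
- handle_gap (a point): middle of the gap between bar and panel, 25 mm from handle_mid along its +x, same axes: 37 mm wide (x), 88 mm long (y), open above and below, so that fingers can be lowered into it from above to hook the bar
- top_books: two small books (130 x 100 mm, 43 mm high) lying on the far left part of the cupboard's top; a bystander, origin at the centre of its underside
- pen_cup: dark steel pen cup, 76 mm across and 100 mm high, pens reaching to 160 mm, on the table behind the key block; a bystander, origin at the centre of its underside
- mug: white mug, 76 mm across, 85 mm high, on the table; a bystander, origin at the centre of its underside
- tape_holder: grey desk tape holder, 60 x 120 mm, 75 mm high, on the table; a bystander, origin at the centre of its underside
- stapler: black stapler, 45 x 150 mm, 52 mm high, left of the cupboard; a bystander, origin at the centre of its underside
- book_stack: loose stack of four books, 200 x 150 mm, 96 mm high, on the left of the table; a bystander, origin at the centre of its underside

How it is judged (in metres and radians):
On the way, in this order (a step that is already met when the one before it is completed fails the run):
1. the key stands upright in the socket, its shank at least 14 mm deep, while the lock has not yet been turned (z of key_tip in the frame of socket_mouth below -0.014 m and horizontal distance between key_tip and socket_mouth below 0.006 m and angle between the z axis of key and the z axis of socket_mouth, either way round below 0.15 rad and value of joint lock below 0.6 rad), for 0.1 s.
2. the lock is turned clockwise beyond 1.1 rad with the key in it, the door still shut (z of key_tip in the frame of socket_mouth below -0.012 m and horizontal distance between key_tip and socket_mouth below 0.006 m and angle between the z axis of key and the z axis of socket_mouth, either way round below 0.15 rad and value of joint lock above 1.1 rad and value of joint door_fold below 0.1 rad), for 0.1 s.
3. the door is pulled out by its handle (the robot touches the handle while the door stands open by 0.15 rad or more) (contact force between any of the fingers, the arm and handle above 0.3 N and value of joint door_fold above 0.15 rad).
At the end, for the whole second after the job is handed in: The bifold door is folded open to at least 1.2 rad (its stop is 1.4) and at rest; the key stands at rest in the socket, at least 12 mm deep, within 6 mm of its axis and 0.15 rad of upright; the lock is turned to at least 1.0 rad (z of key_tip in the frame of socket_mouth below -0.012 m and horizontal distance between key_tip and socket_mouth below 0.006 m and angle between the z axis of key and the z axis of socket_mouth, either way round below 0.15 rad and value of joint lock above 1 rad and value of joint door_fold above 1.2 rad and velocity of joint door_fold between -0.05 and 0.05 rad/s and linear speed of key below 0.02 m/s); the robot touches nothing.
It fails at once if another thing on the desk or on the cupboard is shifted by more than 40 mm, or tipped over (distance of any of top_books, pen_cup, mug, tape_holder, stapler, book_stack from where it was at the start of the episode above 0.04 m or angle between any of top_books, pen_cup, mug, tape_holder, stapler, book_stack's own z axis and vertical above 0.6 rad).
It also fails if it takes over 58 s, if anything falls off the work surface, if the arm or the gripper's body presses on something with over 40 N, if the wrist force passes 120 N, or if a joint passes its speed limit or range.

### The arm

A 6-joint arm with a two-finger parallel gripper is mounted at the origin on the work surface. World frame = base frame: x ahead of the robot, y to its left, z up, the work surface at z = 0. Lengths are in mm, angles in rad, forces in N, time in s.
With the tool pointing down it reaches from about 400 to 925 mm from the base axis. Payload 12.5 kg.
Tool frame: the origin (TCP) lies at the very end of the fingers, on their centre line; the grasp point (between the pads) lies env.hold_point_z behind it (env.hold_point_z is the distance from the TCP to the grasp point, in mm); y points along the fingers, z is the direction in which the jaws open and shut, and the axes are right-handed (so a half turn about y gives the same grasp; the last joint's range is limited). The gripper opens to 95 mm and grips with 3 to 60 N. Pads are 20 mm wide; open, the fingers measure 119 mm over their backs; the gripper's body (75 mm by 180 mm) begins 59 mm behind the grasp point.
Start: joints at [1.217, 0.491, 1.559, -0, 1.092, -0.106], TCP at [153.278, 605.934, 186.361] pointing down, gripper open.
Joint ranges: [-3.1, 3.1], [-0.84, 2.19], [0.05, 2.79], [-1.13, 4.28], [0.06, 2.93], [-2.69, 2.69]. Speed limits (rad/s): [2.22, 2.22, 2.79, 3.14, 3.14, 3.14].

### API

Orientations are given as [roll, pitch, yaw] about the fixed x, y, z axes, in that order (R = Rz(yaw) Ry(pitch) Rx(roll)).
In Python, from cell import env gives the robot as it stands.
- The arm moves only by the shell command python3 -m inch 'ROWS'. ROWS is JSON, one flat list of numbers, 7 for each row, row after row: the shift along the tool's x, y, z in m, then the turn, a rotation vector about the tool's x, y, z in degrees, then the closure, from -1 (fully open) to 1 (shut). In form: [tx, ty, tz, ax, ay, az, hand, tx, ty, tz, ax, ay, az, hand, ...]. A call has 1 to 10 rows; each row shifts and turns the commanded pose from where the row before left it, along the tool's axes as they then stand; what a row does not reach is not made up. A row lasts 1/10 s, in which the tool goes at most 50 mm and 8.59 degrees, less where a joint would pass 70% of its speed; a pose out of reach is approached as far as the arm can. A call is refused whole if a number of a shift passes 0.05 or a number of a turn 8.59, either way. A call with a gripper value outside its range is refused whole. The fingers move at their own pace and stop on an object; the grip force is fixed at half the most. Time passes only in rows, so rows that do not move let the fingers close. It gives the time, the measured TCP pose, the force and the opening at its end, in the units of the state.
- env.state(): the state, without advancing time (a new reading comes with each control period).
- env.read_camera(name): name is "side" or "top" or "wrist"; returns a dict with "pixels" (420x560x3 uint8, blue, green, red), "depth" (420x560 float32, mm along the optical axis (not along the pixel's ray), 0 where there is no reading), "mtx" (3x3 intrinsics, pixels), "R" (3x3) and "t" (3): a world point X has camera coordinates R X + t. Camera axes: x right, y down, z forward; pixel columns grow to the right and rows downward; lengths in mm; the calibration is good to about 2 mm. A picture is of the moment at which its call begins.
- env.job_done(): hands the job in, once; it reports no verdict.
The state is a dict: "t": time; "joints": joint angles; "qvel": joint speeds; "tau": joint torques, N m; "eef_pos": TCP position; "tcp_rot": TCP orientation; "ft_force": force on the tool from outside, world axes, zero at the start; "moment": the same for the moment, N m; "opening": opening from 0.0 (shut) to 1.0 (fully open).
Only numpy, scipy, OpenCV 4.12 (cv2) and the standard library are available. Lean on these libraries where they do the work, as an engineer would, in place of code of your own. Each camera call takes 0.05 s, during which the arm holds its last target.

## Working session

There is one attempt and no reset: what is moved stays moved. The work goes in short steps, Python scripts to look and compute and a shell command to move; the robot and the scene stay as the last step left them, time stands still between calls to the robot, and variables do not carry over. Pictures are saved under pics/ and viewed, and the job is handed in when it is done.

```bash
ls; mkdir -p pics
python3 - <<'E'
from cell import env
import cv2
print(env.state(), env.hold_point_z)
for n in("side","top","wrist"):
    c=env.read_camera(n); cv2.imwrite(f"pics/{n}0.png",c["pixels"]); print(n,c["mtx"].round(1).tolist(),c["R"].round(3).tolist(),c["t"].round(1))
    import numpy as np; np.savez(f"pics/{n}0.npz",**c)
E
```

```text
pics
{'t': 0.0, 'joints': array([ 1.21738548e+00,  4.91570049e-01,  1.55943537e+00, -1.65343960e-05,
        1.09171312e+00, -1.05584048e-01]), 'qvel': array([-0.00083331,  0.00031567, -0.00077073,  0.00030426, -0.0012794 ,
       -0.00035819]), 'tau': array([ 1.49270520e-03, -6.12661386e+01, -2.58179641e+01,  6.94050849e-02,
        4.82222938e-02, -8.44771830e-05]), 'eef_pos': array([153.18881819, 605.65465162, 185.76010114]), 'tcp_rot': array([-1.57191750e+00,  1.04073052e-04, -2.47819222e-01]), 'ft_force': array([-0.57925776,  1.31834231, -0.26579835]), 'moment': array([-0.01463122,  0.00434478, -0.00146121]), 'opening': 1.0050675485091567} 18.8
side [[389.5, 0.0, 272.0], [0.0, 389.5, 205.5], [0.0, 0.0, 1.0]] [[0.926, -0.376, 0.026], [-0.169, -0.476, -0.863], [0.337, 0.795, -0.504]] [-465.2  248.9  920.4]
top [[541.3, 0.0, 280.5], [0.0, 541.3, 217.4], [0.0, 0.0, 1.0]] [[0.025, -1.0, 0.001], [-0.982, -0.025, -0.189], [0.189, 0.004, -0.982]] [  73.6  555.4 1730.5]
wrist [[319.3, 0.0, 278.7], [0.0, 319.3, 209.1], [0.0, 0.0, 1.0]] [[0.246, 0.969, -0.002], [0.939, -0.237, 0.251], [0.243, -0.063, -0.968]] [-625.   -28.5  391.9]
```

View pics/top0.png

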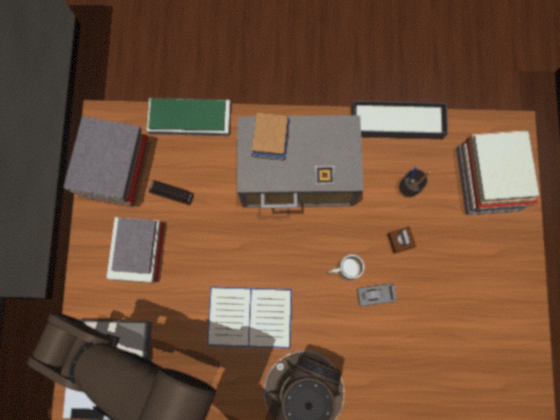

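View pics/side0.png

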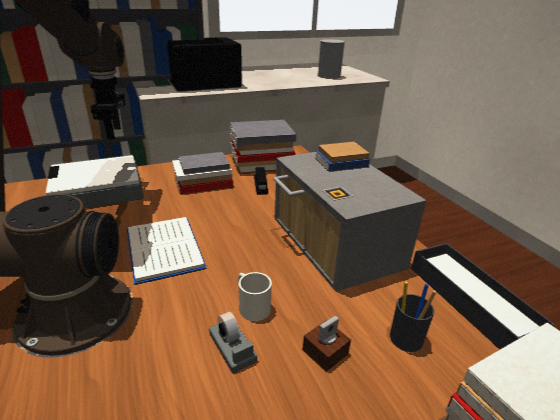

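View pics/wrist0.png

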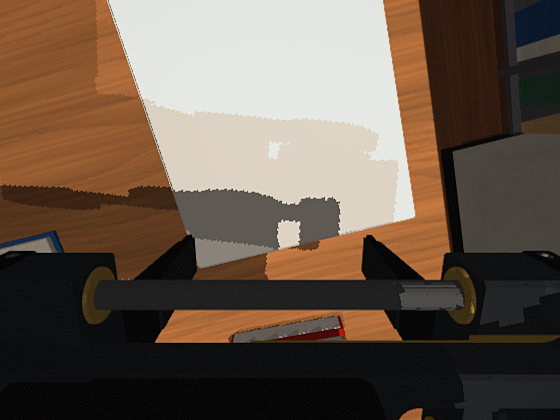

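The top view shows the cupboard at (238–362, 115–205), the socket at (325,174), the key in its block at (402,239) and the handle bar at (279,206). Pen cup is at (413,182), mug (351,267), tape (377,295). Next I'll measure these with depth.

```bash
cat > h.py <<'E'
import numpy as np, cv2
def load(f): return dict(np.load(f))
def cloud(c):
    d=c["depth"]; K=c["mtx"]; v,u=np.mgrid[:d.shape[0],:d.shape[1]]
    p=np.stack([(u-K[0,2])/K[0,0]*d,(v-K[1,2])/K[1,1]*d,d],-1)
    return (p-c["t"])@c["R"]   # R^T (p-t)
def ray(c,u,v,z):
    K=c["mtx"]; d=c["R"].T@np.array([(u-K[0,2])/K[0,0],(v-K[1,2])/K[1,1],1]); o=-c["R"].T@c["t"]
    return o+d*(z-o[2])/d[2]
E
python3 - <<'E'
from h import *
for n in("top","side"):
    c=load(f"pics/{n}0.npz"); P=cloud(c); im=c["pixels"]
    z=P[...,2]; x=P[...,0]; y=P[...,1]
    m=(abs(z-220)<6)&(c["depth"]>0)&(x>400)
    m=cv2.morphologyEx(m.astype(np.uint8),cv2.MORPH_OPEN,np.ones((3,3)))
    q=P[m>0]; print(n,"top n",len(q),q[:,2].mean())
    r=cv2.minAreaRect(q[:,:2].astype(np.float32)); print(r, cv2.boxPoints(r).round(1).tolist())
    # brass
    hsv=cv2.cvtColor(im,cv2.COLOR_BGR2HSV)
    # key region
    m=(x>430)&(x<680)&(y<-50)&(y>-500)&(z>30)&(z<110)&(c["depth"]>0)
    k,l,s,ce=cv2.connectedComponentsWithStats(m.astype(np.uint8))
    for i in range(1,k):
        if s[i,4]>30:
            q=P[l==i]; print(s[i],q.mean(0).round(),q[:,2].max().round(), q.min(0).round(),q.max(0).round())
ct=load("pics/top0.npz");cs=load("pics/side0.npz")
a=cv2.resize(ct["pixels"][210:260,375:430],None,fx=8,fy=8,interpolation=cv2.INTER_CUBIC);b=cv2.resize(ct["pixels"][155:215,235:365],None,fx=6,fy=6,interpolation=cv2.INTER_CUBIC)
cv2.imwrite("pics/a.png",a);cv2.imwrite("pics/b.png",b)
cv2.imwrite("pics/d.png",cv2.resize(cs["pixels"][305:375,290:370],None,fx=7,fy=7,interpolation=cv2.INTER_CUBIC))
cv2.imwrite("pics/e.png",cv2.resize(cs["pixels"][160:220,265:365],None,fx=8,fy=8,interpolation=cv2.INTER_CUBIC))
E
```

```text
top top n 5719 219.8846331336393
((722.905517578125, 35.31874084472656), (241.90628051757812, 380.6135559082031), 2.552257776260376) [[593.5999755859375, 220.10000610351562], [610.5, -160.1999969482422], [852.2000122070312, -149.39999389648438], [835.2999877929688, 230.8000030517578]]
[400 180  28  16 182] [ 658. -339.   72.] 106.0 [ 642. -387.   30.] [ 680. -309.  106.]
[323 196  36   8 182] [ 613. -106.   71.] 110.0 [ 608. -160.   30.] [623. -50. 110.]
[389 226  27  27 477] [ 492. -311.   53.] 101.0 [ 450. -356.   30.] [ 537. -270.  101.]
side top n 4827 219.5870504731714
((684.9973754882812, 540.3380126953125), (281.756591796875, 1398.890869140625), 2.559347152709961) [[513.0, 1232.800048828125], [575.5, -164.6999969482422], [857.0, -152.10000610351562], [794.5, 1245.4000244140625]]
[ 318  234   45   49 1089] [ 631. -130.   71.] 110.0 [ 612. -161.   30.] [680. -50. 110.]
[265 274   7  17  70] [ 432. -138.   70.] 87.0 [ 430. -165.   38.] [ 437. -125.   87.]
[392 296  34  48 840] [ 659. -361.   70.] 110.0 [ 645. -387.   30.] [ 680. -311.  110.]
[ 304  316   47   46 1188] [ 492. -325.   53.] 95.0 [ 454. -360.   30.] [ 541. -272.   95.]
```

View pics/a.png

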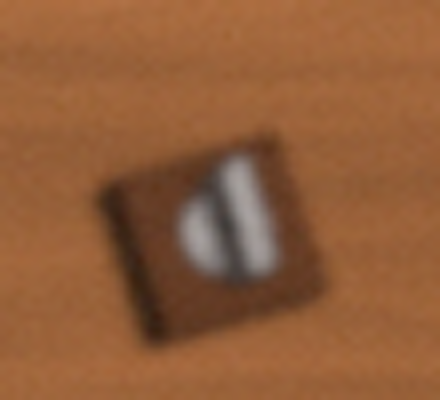

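View pics/b.png

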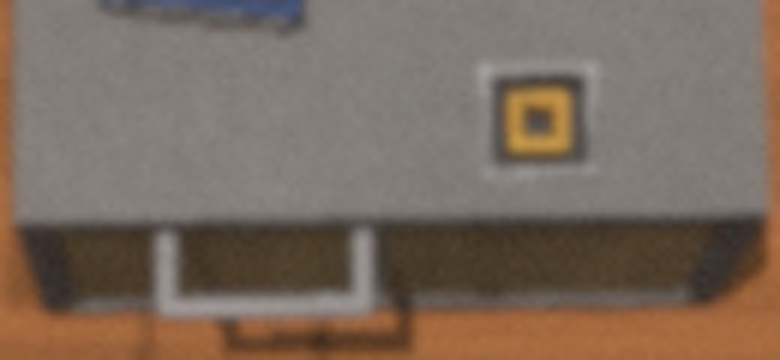

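View pics/d.png

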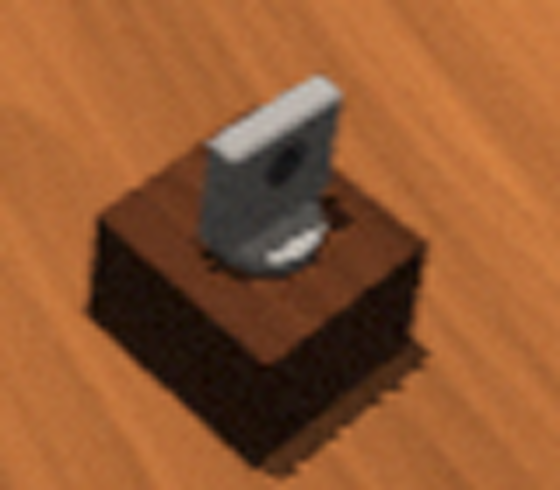

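View pics/e.png

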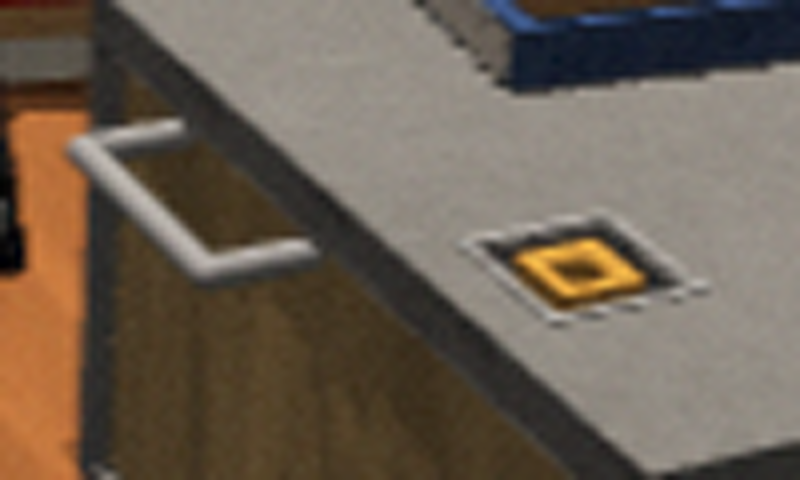

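Run:
```python
from h import *
for n in("top","side"):
    c=load(f"pics/{n}0.npz"); P=cloud(c); im=c["pixels"]
    hsv=cv2.cvtColor(im,cv2.COLOR_BGR2HSV)
    z=P[...,2]
    x0,x1,y0,y1=(385,430,222,258) if n=="top" else (300,355,310,365)
    roi=np.zeros(z.shape,bool); roi[y0:y1,x0:x1]=1
    def rep(name,m,h):
        v,u=np.nonzero(m)
        if len(u)<8: print(n,name,len(u)); return
        p=np.array([ray(c,a,b,h)[:2] for a,b in zip(u,v)],np.float32)
        r=cv2.minAreaRect(p); l=cv2.fitLine(p,cv2.DIST_L2,0,.01,.01).ravel()
        print(n,name,len(u),p.mean(0).round(1),"rect",np.round(r[0],1),np.round(r[1],1),round(r[2],1),"line yaw",np.degrees(np.arctan2(l[1],l[0])).round(1))
    rep("plate",roi&(abs(z-93)<8)&(hsv[...,1]<70)&(hsv[...,2]>110),93)
    rep("block",roi&(abs(z-45)<5)&(hsv[...,1]>90),45)
    q=P[roi&(z>70)]; print("cloud >70",q.mean(0).round(1),len(q))
    br=(abs(z-220)<15)&(hsv[...,1]>130)&(hsv[...,0]>12)&(hsv[...,0]<30)&(hsv[...,2]>110)&(P[...,1]<20)&(P[...,1]>-120)
    rep("brass",br,220)
    m=(z>172)&(z<210)&(P[...,0]<600)&(P[...,0]>500)&(P[...,1]>0)&(P[...,1]<200)&(hsv[...,1]<60)
    q=P[m]; 
    if len(q): print("handle",len(q),q.mean(0).round(1),q.min(0).round(),q.max(0).round())
    b=m.copy(); 
    if len(q): rep("handle",m&(P[...,0]<np.percentile(q[:,0],50)),190)
```

```text
top plate 48 [ 493.1 -313.9] rect [ 493.9 -313.9] [44.2 11.6] 14.9 line yaw 15.0
top block 244 [ 493.1 -312.4] rect [ 493.5 -313.2] [70.2 73. ] 18.4 line yaw -89.2
cloud >70 [ 485.6 -302.7  131.8] 79
top brass 87 [655.5 -42.6] rect [655.4 -41.3] [31.3 30.5] 1.5 line yaw -6.0
handle 226 [571.5  98.1 194.9] [556.  38. 179.] [600. 194. 210.]
top handle 113 [562.8  95.7] rect [564.   92.7] [  9.4 109.9] 1.5 line yaw -88.9
side plate 86 [ 496.  -316.1] rect [ 496.4 -316. ] [43.8 10.1] 14.5 line yaw 14.8
side block 622 [ 491.9 -325.4] rect [ 496.6 -317.1] [74.2 73.2] 17.6 line yaw -29.2
cloud >70 [ 480.8 -338.7  111.2] 235
side brass 67 [658.2 -42.1] rect [658.  -42.3] [32.2 31.6] 1.3 line yaw -50.8
handle 177 [572.9  86.  192.6] [559.  36. 186.] [600. 146. 197.]
side handle 88 [565.2  92.5] rect [565.7  94.5] [ 13.3 116.1] 1.8 line yaw -89.8
```

```bash
cat > go.py <<'E'
import sys,numpy as np
from cell import env
from scipy.spatial.transform import Rotation as R
def rem(x,y,z,yaw):
    s=env.state(); r=R.from_euler('xyz',s["tcp_rot"]); t=R.from_euler('xyz',[-np.pi/2,0,np.radians(yaw)])
    d=r.inv().apply(np.array([x,y,z])-s["eef_pos"]); rv=np.degrees((r.inv()*t).as_rotvec())
    print("t",round(s["t"],2),"pos",s["eef_pos"].round(1),"rpy",np.degrees(s["tcp_rot"]).round(2),"F",s["ft_force"].round(1),"M",s["moment"].round(2),"op",round(s["opening"],3),"q6",s["joints"][5].round(2))
    print("tool shift mm",d.round(1),"turn",rv.round(2))
if __name__=="__main__": rem(*map(float,sys.argv[1:5]))
E
python3 -m inch '[0.035,-0.005,-0.031,0,0,0,-1,0.035,-0.005,-0.031,0,0,0,-1,0.035,-0.005,-0.031,0,0,0,-1,0.035,-0.005,-0.031,0,0,0,-1,0.035,-0.005,-0.031,0,0,0,-1,0.035,-0.005,-0.031,0,0,0,-1,0.035,-0.005,-0.031,0,0,0,-1,0.035,-0.005,-0.031,0,0,0,-1,0.035,-0.005,-0.031,0,0,0,-1,0.035,-0.005,-0.031,0,0,0,-1]'; python3 go.py 450 -315 230 15
```

```text
t: 1.15
eef_pos: [417.2, 217.8, 236.6]
tcp_rot: [-1.571, -0.0, -0.248]
ft_force: [0.4, 0.4, 0.1]
opening: 0.997
t 1.15 pos [417.2 217.8 236.6] rpy [-89.99  -0.   -14.2 ] F [0.4 0.4 0.1] M [0.03 0.02 0.03] op 0.997 q6 -0.98
tool shift mm [ 162.4    6.5 -508.5] turn [-1.00e-02 -2.92e+01  1.00e-02]
```

```bash
python3 -m inch '[0.003,0,-0.049,0,-2.9,0,-1,0.003,0,-0.049,0,-2.9,0,-1,0.003,0,-0.049,0,-2.9,0,-1,0.003,0,-0.049,0,-2.9,0,-1,0.003,0,-0.049,0,-2.9,0,-1,0.003,0,-0.049,0,-2.9,0,-1,0.003,0,-0.049,0,-2.9,0,-1,0.003,0,-0.049,0,-2.9,0,-1,0.003,0,-0.049,0,-2.9,0,-1,0.003,0,-0.049,0,-2.9,0,-1]'; python3 go.py 450 -315 200 15
```

```text
t: 2.15
eef_pos: [436.2, -268.0, 236.3]
tcp_rot: [-1.571, -0.0, 0.26]
ft_force: [1.1, 0.4, -0.1]
opening: 1.001
t 2.15 pos [ 436.2 -268.   236.3] rpy [-89.99  -0.    14.88] F [ 1.1  0.4 -0.1] M [ 0.02  0.02 -0.  ] op 1.001 q6 -2.51
tool shift mm [  1.2  36.3 -49. ] turn [-0.01 -0.12  0.  ]
```

```bash
python3 -m inch '[-0.005,0.01,-0.025,0,0,0,-1,-0.005,0.01,-0.025,0,0,0,-1,0,0,0,0,0,0,-1,0,0,0,0,0,0,-1]'; python3 go.py 494 -315 55 15
python3 - <<'E'
from cell import env; from h import *
c=env.read_camera("wrist"); cv2.imwrite("pics/w1.png",c["pixels"]); np.savez("pics/w1.npz",**c)
E
```

```text
t: 2.55
eef_pos: [439.3, -316.5, 215.9]
tcp_rot: [-1.57, 0.0, 0.257]
ft_force: [0.8, -0.0, -0.2]
opening: 0.996
t 2.55 pos [ 439.3 -316.5  215.9] rpy [-8.993e+01  3.000e-02  1.475e+01] F [ 0.8 -0.  -0.2] M [0.02 0.03 0.01] op 0.996 q6 -2.57
tool shift mm [ 53.3 160.9 -12.7] turn [-0.07 -0.25 -0.03]
```

View pics/w1.png

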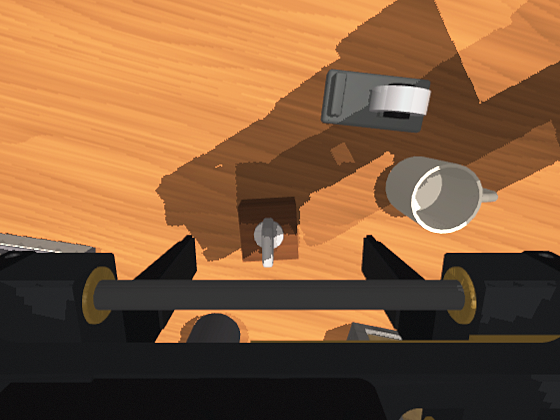

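Run:
```python
from h import *
c=load("pics/w1.npz"); P=cloud(c); im=c["pixels"]; z=P[...,2]
hsv=cv2.cvtColor(im,cv2.COLOR_BGR2HSV)
cv2.imwrite("pics/w1c.png",cv2.resize(im[185:275,220:320],None,fx=6,fy=6,interpolation=cv2.INTER_CUBIC))
print(z[225:272:3,268].round(),z[255,255:285:2].round())
m=np.zeros(z.shape,bool); m[200:272,240:300]=1
m&=(abs(z-93)<5)
v,u=np.nonzero(m); p=np.array([ray(c,a,b,93)[:2] for a,b in zip(u,v)],np.float32)
print(len(p), cv2.minAreaRect(p)); l=cv2.fitLine(p,cv2.DIST_L2,0,.01,.01).ravel(); print(np.degrees(np.arctan2(l[1],l[0])))
m=np.zeros(z.shape,bool); m[190:272,230:305]=1; m&=abs(z-45)<4
v,u=np.nonzero(m); p=np.array([ray(c,a,b,45)[:2] for a,b in zip(u,v)],np.float32); print(len(p), cv2.minAreaRect(p))
```

```text
[83. 94. 96. 95. 94. 93. 95. 94. 94. 94. 94. 93. 95. 94. 92.  1.] [45. 45. 47. 45. 93. 95. 95. 93. 93. 47. 47. 46. 45. 46. 45.]
440 ((496.31597900390625, -313.89337158203125), (45.90260696411133, 10.921453475952148), 14.434593200683594)
14.209233
2352 ((496.9353942871094, -313.95751953125), (71.5885238647461, 70.16075134277344), 18.069082260131836)
```

View pics/w1c.png

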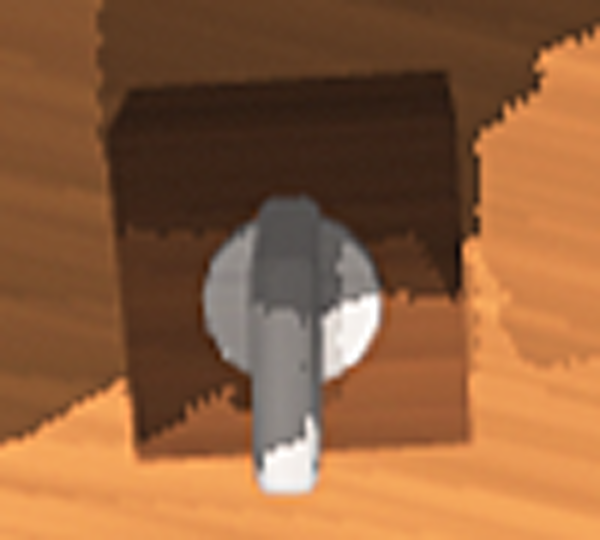

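The key plate top in the wrist crop is centred around (268,245). It lies at (496,-314) mm with yaw about 14.5°, and the other two views agree within 2 mm. Descending to grasp.

```bash
python3 -m inch '[0.0137,0.02,-0.003,0,0,0,-1,0.0137,0.03,-0.003,0,0,0,-1,0.0137,0.03,-0.003,0,0,0,-1,0.0137,0.03,-0.003,0,0,0,-1,0,0.03,0,0,0,0,-1,0,0.02,0,0,0,0,-1,0,0,0,0,0,0,-1]'; python3 go.py 495.5 -314.5 56 14.5
```

```text
t: 3.3
eef_pos: [495.0, -312.4, 54.6]
tcp_rot: [-1.568, 0.002, 0.26]
ft_force: [1.0, 0.7, 1.1]
opening: 0.999
t 3.3 pos [ 495.  -312.4   54.6] rpy [-89.82   0.12  14.87] F [1.  0.7 1.1] M [ 0.   -0.01 -0.07] op 0.999 q6 -2.51
tool shift mm [-0.1 -1.4 -2.2] turn [-0.18  0.37 -0.12]
```

```bash
python3 -m inch '[0,-0.0015,-0.002,0,0.3,0,-1,0,0,0,0,0,0,1,0,0,0,0,0,0,1,0,0,0,0,0,0,1,0,0,0,0,0,0,1,0,0,0,0,0,0,1,0,0,0,0,0,0,1]'; python3 go.py 495.5 -314.5 56 14.5
```

```text
t: 4.0
eef_pos: [496.2, -316.2, 57.9]
tcp_rot: [-1.571, -0.0, 0.253]
ft_force: [0.3, 0.2, -0.7]
opening: 0.554
t 4.0 pos [ 496.2 -316.2   57.9] rpy [-90.   -0.   14.5] F [ 0.3  0.2 -0.7] M [ 0.08  0.02 -0.01] op 0.554 q6 -2.5
tool shift mm [-0.2  1.9  1.8] turn [-0.  0.  0.]
```

```bash
python3 -m inch '[0,0.001,0.0015,0,0,0,1,0,0,0,0,0,0,1,0,0,0,0,0,0,1,0,0,0,0,0,0,1,0,0,0,0,0,0,1,0,0,0,0,0,0,1,0,0,0,0,0,0,1]'; python3 go.py 495.5 -314.5 56 14.5
```

```text
t: 4.7
eef_pos: [495.8, -314.8, 56.8]
tcp_rot: [-1.571, -0.0, 0.253]
ft_force: [-0.8, -0.4, 0.3]
opening: 0.121
t 4.7 pos [ 495.8 -314.8   56.8] rpy [-90.   -0.   14.5] F [-0.8 -0.4  0.3] M [ 0.05  0.01 -0.  ] op 0.121 q6 -2.5
tool shift mm [-0.3  0.8  0.3] turn [-0.  0.  0.]
```

```bash
python3 -m inch '[0,0,0,0,0,0,1,0,-0.01,0,0,0,0,1,0,-0.02,0,0,0,0,1,0,-0.03,0,0,0,0,1,0,-0.04,0,0,0,0,1,0,-0.05,0,0,0,0,1,0,-0.05,0,0,0,0,1,0,-0.05,0,0,0,0,1,0,0,0,0,0,0,1]'; python3 go.py 655 -42.5 310 0
python3 - <<'E'
from cell import env; from h import *
c=env.read_camera("wrist"); cv2.imwrite("pics/w2.png",c["pixels"]); np.savez("pics/w2.npz",**c)
c=env.read_camera("side"); cv2.imwrite("pics/s2.png",cv2.resize(c["pixels"][100:360,220:440],None,fx=3,fy=2.3)); np.savez("pics/s2.npz",**c)
E
```

```text
t: 5.6
eef_pos: [497.1, -315.7, 314.4]
tcp_rot: [-1.58, -0.007, 0.253]
ft_force: [0.8, -0.6, -2.1]
opening: 0.124
t 5.6 pos [ 497.1 -315.7  314.4] rpy [-90.52  -0.39  14.51] F [ 0.8 -0.6 -2.1] M [ 0.13  0.07 -0.01] op 0.124 q6 -2.5
tool shift mm [221.3   3.9 225. ] turn [ 0.47 14.51  0.46]
```

View pics/s2.png

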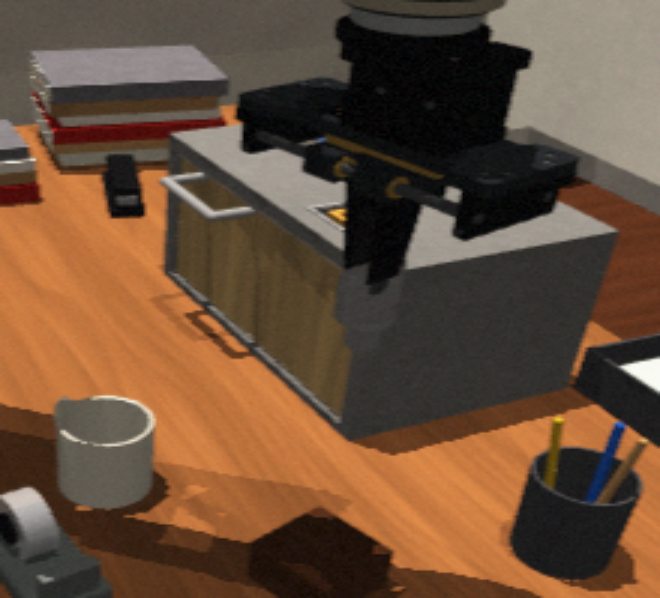

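View pics/w2.png

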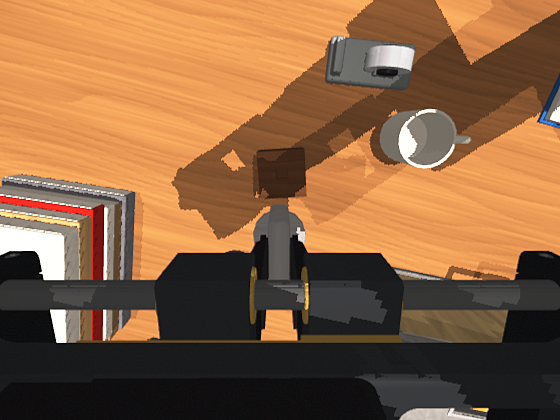

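Key is held: the collar shows at (278,225) under the fingers, and the block at (280,172) is empty. Moving to in front of the socket and stopping there to measure it.

```bash
python3 -m inch '[0.02,0,0.037,0,2.07,0,1,0.02,0,0.037,0,2.07,0,1,0.02,0,0.037,0,2.07,0,1,0.02,0,0.037,0,2.07,0,1,0.02,0,0.037,0,2.07,0,1,0.02,0,0.037,0,2.07,0,1,0.02,0,0.037,0,2.07,0,1,0,0,0,0,0,0,1,0,0,0,0,0,0,1,0,0,0,0,0,0,1]'; python3 go.py 605 -42.5 310 0
python3 - <<'E'
from cell import env; from h import *
c=env.read_camera("wrist"); cv2.imwrite("pics/w3.png",c["pixels"]); np.savez("pics/w3.npz",**c)
E
```

```text
t: 6.7
eef_pos: [596.1, -39.6, 305.8]
tcp_rot: [-1.571, 0.002, -0.0]
ft_force: [0.5, -0.8, -1.4]
opening: 0.125
t 6.7 pos [596.1 -39.6 305.8] rpy [-89.99   0.11  -0.  ] F [ 0.5 -0.8 -1.4] M [ 0.03 -0.01 -0.03] op 0.125 q6 -1.75
tool shift mm [ 8.9 -4.2 -2.9] turn [-0.01 -0.   -0.11]
```

View pics/w3.png

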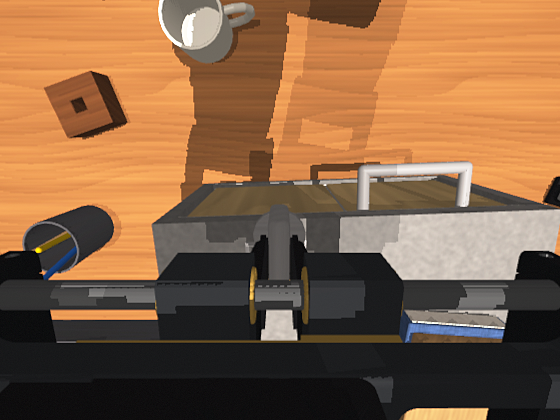

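```bash
python3 -m inch '[0.045,-0.005,0,0,0,0,1,0.05,0,0,0,0,0,1,0.02,0,0,0,0,0,1,0,0,0,0,0,0,1,0,0,0,0,0,0,1,0,0,0,0,0,0,1]'; python3 go.py 656 -42.5 310 0
python3 - <<'E'
from cell import env; from h import *
c=env.read_camera("wrist"); cv2.imwrite("pics/w4.png",c["pixels"]); np.savez("pics/w4.npz",**c)
cv2.imwrite("pics/w4c.png",cv2.resize(c["pixels"][130:250,220:340],None,fx=5,fy=5,interpolation=cv2.INTER_CUBIC))
E
```

```text
t: 7.35
eef_pos: [710.8, -39.6, 312.2]
tcp_rot: [-1.571, 0.0, -0.001]
ft_force: [-0.5, 0.7, -1.6]
opening: 0.122
t 7.35 pos [710.8 -39.6 312.2] rpy [-9.e+01  0.e+00 -4.e-02] F [-0.5  0.7 -1.6] M [ 0.08 -0.04  0.03] op 0.122 q6 -1.72
tool shift mm [-54.8   2.2  -2.9] turn [-0.   -0.04 -0.  ]
```

View pics/w4.png

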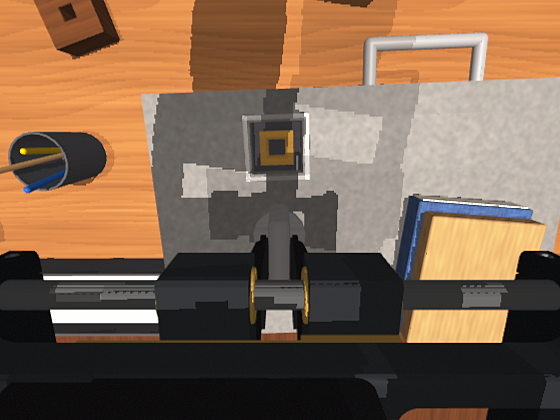

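View pics/w4c.png

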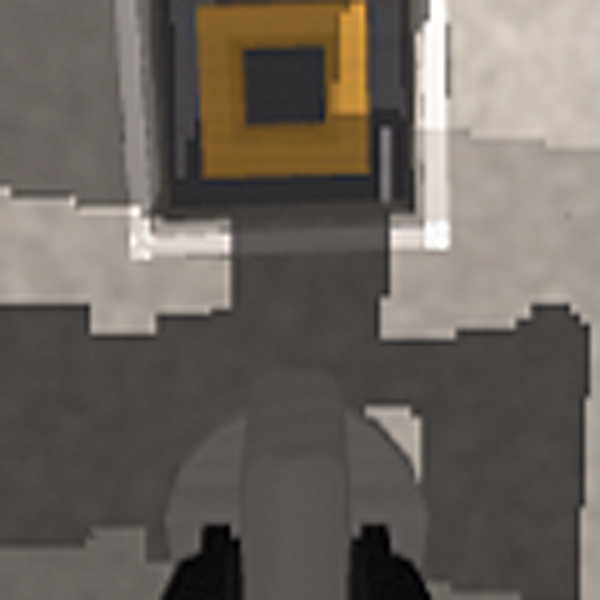

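Run:
```python
from h import *
c=load("pics/w4.npz"); P=cloud(c); im=c["pixels"]; z=P[...,2]
hsv=cv2.cvtColor(im,cv2.COLOR_BGR2HSV)
print(z[148,262:296:2].round(),z[120:185:4,278].round())
m=np.zeros(z.shape,np.uint8); roi=(slice(115,185),slice(245,310))
m[roi]=((hsv[...,1]>110)&(hsv[...,0]>12)&(hsv[...,0]<32)&(hsv[...,2]>50)).astype(np.uint8)[roi]
cs,h=cv2.findContours(m,cv2.RETR_CCOMP,cv2.CHAIN_APPROX_NONE)
for k,(ct,hh) in enumerate(zip(cs,h[0])):
    if len(ct)<20: continue
    p=np.array([ray(c,a,b,220)[:2] for a,b in ct[:,0]],np.float32)
    r=cv2.minAreaRect(p); print("hole" if hh[3]>=0 else "outer",len(ct),ct[:,0].min(0),ct[:,0].max(0),np.round(r[0],1),np.round(r[1],1),round(r[2],2))
    pa=cv2.approxPolyDP(ct,4,True)[:,0]
    if len(pa)==4:
        w=np.array([ray(c,a,b,220)[:2] for a,b in pa]); e=np.roll(w,-1,0)-w; print(w.round(1).tolist(),np.degrees(np.arctan2(e[:,1],e[:,0])).round(1))
# cupboard top front edge and rect
m2=((abs(z-220)<6)&(P[...,0]>500)).astype(np.uint8); m2[250:]=0
# key (held) collar region yaw: plate edges
```

```text
[223. 221. 221. 209. 201. 202. 199. 200. 201. 200. 200. 201. 220. 220.
 220. 221. 199.] [221. 200. 201. 221. 220. 201. 200. 201. 201. 213. 220. 221. 202. 211.
 221. 222. 221.]
outer 132 [259 130] [293 165] [659.  -41.2] [30.8 30.3] 1.16
[[645.4, -56.5], [674.6, -55.2], [673.7, -26.0], [643.7, -27.2]] [   2.6   91.7 -177.7  -86.7]
hole 63 [268 138] [285 155] [658.1 -41. ] [15.4 15. ] 89.95
[[650.6, -34.3], [664.7, -33.3], [665.6, -47.8], [652.3, -48.6]] [   3.8  -86.5 -176.6   96.9]
```

Hole seen at (276,147) in the wrist view, world about (658,-41.5), yaw about 2°. All three cameras agree on the key-to-socket offset within 1–2 mm. Hovering over it.

```bash
python3 -m inch '[-0.023,0.01,-0.0015,0,-1,0,1,-0.03,0.015,-0.001,0,-1,0,1,0,0.015,0,0,0,0,1,0,0,0,0,0,0,1,0,0,0,0,0,0,1,0,0,0,0,0,0,1,0,0,0,0,0,0,1]'; python3 go.py 657.8 -42.1 240 2;  python3 - <<'E'
from cell import env; from h import *
c=env.read_camera("side"); cv2.imwrite("pics/s5.png",cv2.resize(c["pixels"][120:220,280:400],None,fx=6,fy=6,interpolation=cv2.INTER_CUBIC)); np.savez("pics/s5.npz",**c)
E
```

```text
t: 8.1
eef_pos: [659.2, -42.0, 272.5]
tcp_rot: [-1.571, -0.001, 0.035]
ft_force: [-0.3, -0.3, -0.6]
opening: 0.123
t 8.1 pos [659.2 -42.  272.5] rpy [-9.001e+01 -6.000e-02  2.010e+00] F [-0.3 -0.3 -0.6] M [0.   0.02 0.01] op 0.123 q6 -1.77
tool shift mm [-1.4 32.5  0. ] turn [0.01 0.01 0.06]
```

View pics/s5.png

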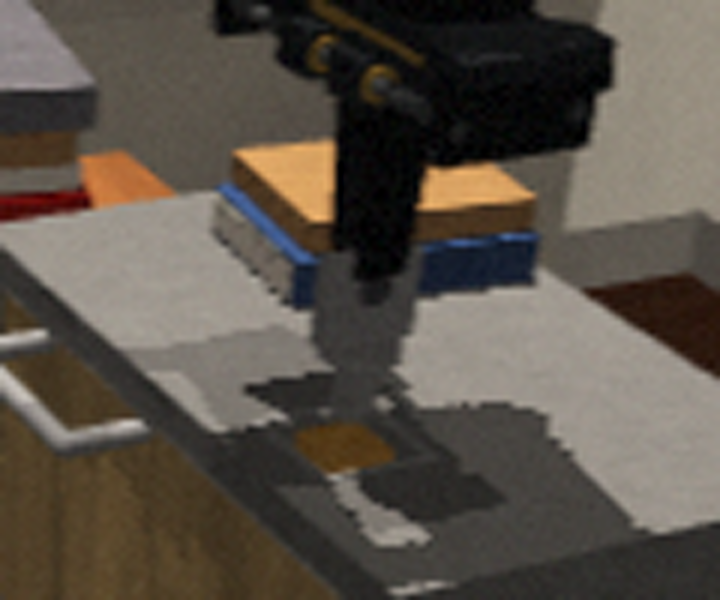

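Run:
```python
from h import *
c=load("pics/s5.npz")
for n,u,v in(("bottom-left",335/6+280,405/6+120),("bottom-mid",358/6+280,412/6+120),("bot-right",380/6+280,405/6+120)):
    print(n,ray(c,u,v,230.5).round(1))
for n,u,v in(("brass left",292/6+280,437/6+120),("front",340/6+280,475/6+120),("right",398/6+280,455/6+120)): print(n,ray(c,u,v,220).round(1))
```

```text
bottom-left [659.8 -32.1 230.5]
bottom-mid [665.9 -41.  230.5]
bot-right [678.3 -38.5 230.5]
brass left [638.6 -34.6 220. ]
front [641.2 -70.5 220. ]
right [673.3 -63.6 220. ]
```

Run:
```python
from h import *
c=load("pics/s5.npz"); P=cloud(c)
cv2.imwrite("pics/s5b.png",cv2.resize(c["pixels"][155:210,315:370],None,fx=10,fy=10,interpolation=cv2.INTER_NEAREST))
for v in range(164,200,2):
    print(v,[tuple(P[v,u].round().astype(int)) for u in range(330,350,3)])
```

```text
164 [(np.int64(705), np.int64(81), np.int64(242)), (np.int64(639), np.int64(-39), np.int64(302)), (np.int64(641), np.int64(-50), np.int64(307)), (np.int64(649), np.int64(-49), np.int64(305)), (np.int64(655), np.int64(-54), np.int64(306)), (np.int64(664), np.int64(-53), np.int64(305)), (np.int64(676), np.int64(-49), np.int64(301))]
166 [(np.int64(707), np.int64(82), np.int64(235)), (np.int64(639), np.int64(-39), np.int64(297)), (np.int64(640), np.int64(-52), np.int64(302)), (np.int64(648), np.int64(-52), np.int64(302)), (np.int64(659), np.int64(-49), np.int64(298)), (np.int64(668), np.int64(-48), np.int64(296)), (np.int64(677), np.int64(-48), np.int64(295))]
168 [(np.int64(707), np.int64(81), np.int64(229)), (np.int64(638), np.int64(-43), np.int64(293)), (np.int64(641), np.int64(-51), np.int64(296)), (np.int64(652), np.int64(-48), np.int64(294)), (np.int64(660), np.int64(-48), np.int64(292)), (np.int64(669), np.int64(-47), np.int64(291)), (np.int64(681), np.int64(-44), np.int64(288))]
170 [(np.int64(705), np.int64(77), np.int64(225)), (np.int64(638), np.int64(-43), np.int64(288)), (np
[... 4186 characters left out ...]
, np.int64(-55), np.int64(219))]
196 [(np.int64(632), np.int64(-52), np.int64(221)), (np.int64(645), np.int64(-46), np.int64(215)), (np.int64(649), np.int64(-55), np.int64(219)), (np.int64(656), np.int64(-57), np.int64(220)), (np.int64(665), np.int64(-57), np.int64(218)), (np.int64(673), np.int64(-59), np.int64(217)), (np.int64(674), np.int64(-70), np.int64(223))]
198 [(np.int64(628), np.int64(-59), np.int64(220)), (np.int64(635), np.int64(-63), np.int64(221)), (np.int64(648), np.int64(-57), np.int64(215)), (np.int64(649), np.int64(-68), np.int64(221)), (np.int64(657), np.int64(-69), np.int64(220)), (np.int64(664), np.int64(-72), np.int64(220)), (np.int64(672), np.int64(-73), np.int64(219))]
```

View pics/s5b.png

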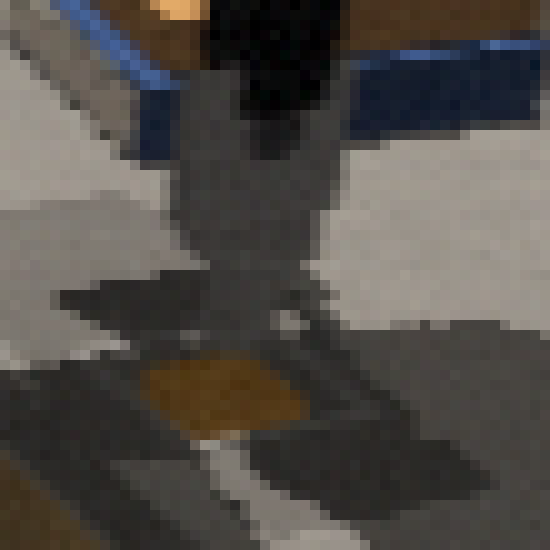

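The side depth puts the shank face at y≈-49.5 and the plate at x 638–682. So the key sits about 2 mm too far in +x relative to the socket (pixel ~(338,195)). Correcting that and lowering slowly.

```bash
python3 -m inch '[-0.0018,0,0,0,0,0,1,0,0.004,0,0,0,0,1,0,0.004,0,0,0,0,1,0,0.003,0,0,0,0,1,0,0.003,0,0,0,0,1,0,0.003,0,0,0,0,1,0,0,0,0,0,0,1]'; python3 go.py 657.8 -42.1 240 2
```

```text
t: 8.85
eef_pos: [656.9, -42.1, 254.3]
tcp_rot: [-1.571, 0.0, 0.035]
ft_force: [0.6, -0.4, -2.5]
opening: 0.124
t 8.85 pos [656.9 -42.1 254.3] rpy [-8.999e+01  2.000e-02  2.010e+00] F [ 0.6 -0.4 -2.5] M [ 0.04 -0.17 -0.04] op 0.124 q6 -1.77
tool shift mm [ 0.9 14.3 -0.1] turn [-0.01  0.01 -0.02]
```

```bash
python3 -m inch '[0,0.003,0,0,0,0,1,0,0.003,0,0,0,0,1,0,0.003,0,0,0,0,1,0,0.002,0,0,0,0,1,0,0.002,0,0,0,0,1,0,0,0,0,0,0,1,0,0,0,0,0,0,1]'; python3 go.py 657.8 -42.1 240 2
```

```text
t: 9.55
eef_pos: [657.0, -42.1, 241.8]
tcp_rot: [-1.571, 0.0, 0.035]
ft_force: [0.5, 1.3, -1.8]
opening: 0.126
t 9.55 pos [657.  -42.1 241.8] rpy [-89.99   0.     2.01] F [ 0.5  1.3 -1.8] M [-0.03 -0.21 -0.02] op 0.126 q6 -1.77
tool shift mm [ 0.8  1.8 -0.1] turn [-0.01  0.01 -0.  ]
```

```bash
python3 -m inch '[0,0.001,0,0,0,0,1,0,0.001,0,0,0,0,1,0,0,0,0,0,0,1,0,0,0,0,0,0,1]'; python3 go.py 657.8 -42.1 240 2;  python3 - <<'E'
from cell import env; from h import *
c=env.read_camera("side"); cv2.imwrite("pics/s6.png",cv2.resize(c["pixels"][140:220,290:390],None,fx=7,fy=7,interpolation=cv2.INTER_CUBIC)); np.savez("pics/s6.npz",**c)
E
```

```text
t: 9.95
eef_pos: [656.9, -42.1, 239.8]
tcp_rot: [-1.571, 0.0, 0.035]
ft_force: [0.8, 0.5, -1.6]
opening: 0.123
t 9.95 pos [656.9 -42.1 239.8] rpy [-89.99   0.     2.01] F [ 0.8  0.5 -1.6] M [ 0.02 -0.22  0.  ] op 0.123 q6 -1.77
tool shift mm [ 0.9 -0.2 -0.1] turn [-0.01  0.01 -0.  ]
```

View pics/s6.png

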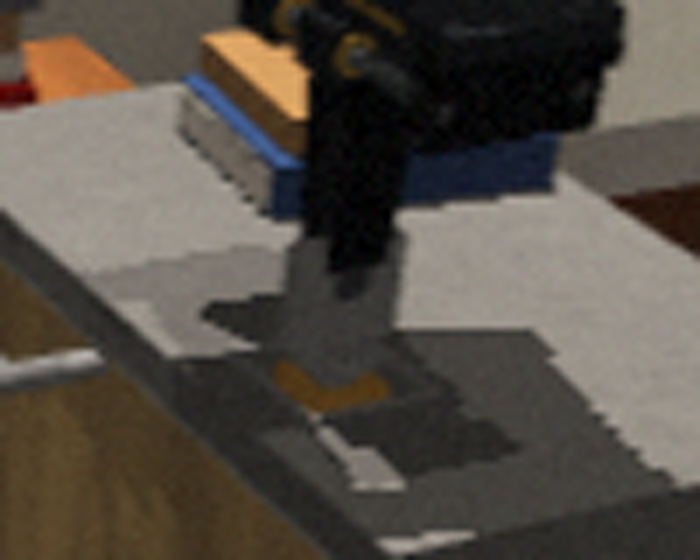

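The key is seated: collar just above the brass at crop (335,375). I'll press it home slightly, then turn clockwise.

```bash
python3 -m inch '[0,0.0015,0,0,0,0,1,0,0,0,0,2,0,1,0,0,0,0,5,0,1,0,0,0,0,5,0,1,0,0,0,0,5,0,1,0,0,0,0,5,0,1,0,0,0,0,5,0,1,0,0,0,0,5,0,1]'; python3 go.py 657 -42.1 239 -78
```

```text
t: 10.8
eef_pos: [657.6, -41.7, 239.6]
tcp_rot: [-1.569, -0.002, -0.527]
ft_force: [1.4, 2.9, 6.4]
opening: 0.125
t 10.8 pos [657.6 -41.7 239.6] rpy [-89.91  -0.12 -30.18] F [1.4 2.9 6.4] M [ 0.42 -0.26  0.12] op 0.125 q6 -1.21
tool shift mm [-0.3  0.6 -0.6] turn [-0.14 47.82  0.08]
```

```bash
python3 -m inch '[0,0,0,0,5,0,1,0,0,0,0,5,0,1,0,0,0,0,5,0,1,0,0,0,0,5,0,1,0,0,0,0,5,0,1,0,0,0,0,5,0,1,0,0,0,0,5,0,1,0,0,0,0,5,0,1,0,0,0,0,5,0,1,0,0,0,0,0,0,1]'; python3 go.py 657 -42.1 239 -78
```

```text
t: 11.8
eef_pos: [657.9, -41.4, 239.6]
tcp_rot: [-1.567, 0.0, -1.312]
ft_force: [2.7, 3.6, 5.4]
opening: 0.126
t 11.8 pos [657.9 -41.4 239.6] rpy [-89.8    0.   -75.14] F [2.7 3.6 5.4] M [ 0.71 -0.5   0.07] op 0.126 q6 -0.42
tool shift mm [ 0.5  0.6 -1.1] turn [-0.2   2.86 -0.01]
```

```bash
python3 -m inch '[0,0,0,0,2,0,1,0,0,0,0,2,0,1,0,0,0,0,1,0,1,0,0,0,0,0,0,1,0,0,0,0,0,0,1]'; python3 go.py 657 -42.1 239 -78
```

```text
t: 12.3
eef_pos: [657.9, -41.3, 239.6]
tcp_rot: [-1.567, 0.0, -1.396]
ft_force: [2.8, 2.6, 6.2]
opening: 0.12
t 12.3 pos [657.9 -41.3 239.6] rpy [-8.979e+01  2.000e-02 -7.997e+01] F [2.8 2.6 6.2] M [ 0.75 -0.6   0.14] op 0.12 q6 -0.34
tool shift mm [ 0.6  0.6 -1. ] turn [-0.21 -1.97 -0.01]
```

```bash
python3 -m inch '[0,0,0,0,2,0,1,0,0,0,0,2,0,1,0,0,0,0,1,0,1,0,0,0,0,0,0,1]'; python3 go.py 657 -42.1 239 -78
```

```text
t: 12.7
eef_pos: [658.0, -41.3, 239.6]
tcp_rot: [-1.567, 0.001, -1.483]
ft_force: [3.8, 3.9, 6.3]
opening: 0.125
t 12.7 pos [658.  -41.3 239.6] rpy [-8.979e+01  4.000e-02 -8.500e+01] F [3.8 3.9 6.3] M [ 0.75 -0.62  0.07] op 0.125 q6 -0.25
tool shift mm [ 0.7  0.6 -1. ] turn [-0.22 -7.   -0.02]
```

```bash
python3 -m inch '[0,0,0,0,2,0,1,0,0,0,0,2,0,1,0,0,0,0,0,0,1,0,0,0,0,0,0,1]'; python3 go.py 657 -42.1 239 -78
```

```text
t: 13.1
eef_pos: [657.9, -41.5, 239.6]
tcp_rot: [-1.567, 0.0, -1.552]
ft_force: [2.3, 1.5, 5.2]
opening: 0.12
t 13.1 pos [657.9 -41.5 239.6] rpy [-8.981e+01  2.000e-02 -8.894e+01] F [2.3 1.5 5.2] M [ 0.51 -0.51  0.41] op 0.12 q6 -0.18
tool shift mm [ 0.6  0.6 -0.9] turn [-1.900e-01 -1.094e+01 -1.000e-02]
```

The moment rose to 0.41 N m, so the lock is at its stop. Backing off slightly, releasing and lifting.

```bash
python3 -m inch '[0,-0.001,0,0,-3,0,1,0,0,0,0,0,0,-1,0,0,0,0,0,0,-1,0,0,0,0,0,0,-1,0,0,0,0,0,0,-1,0,0,0,0,0,0,-1,0,-0.01,0,0,0,0,-1,0,-0.03,0,0,0,0,-1,0,-0.05,0,0,0,0,-1,0,-0.02,0,0,0,0,-1]'; python3 go.py 562 95 300 -85;  python3 - <<'E'
from cell import env; from h import *
for n in("side","top"):
    c=env.read_camera(n); np.savez(f"pics/{n}7.npz",**c); p=c["pixels"]
    p=p[130:250,250:430] if n=="side" else p[110:220,230:370]
    cv2.imwrite(f"pics/{n}7.png",cv2.resize(p,None,fx=4,fy=4,interpolation=cv2.INTER_CUBIC))
E
```

```text
t: 14.1
eef_pos: [657.6, -42.2, 354.8]
tcp_rot: [-1.565, -0.001, -1.501]
ft_force: [0.6, -0.2, 0.2]
opening: 0.823
t 14.1 pos [657.6 -42.2 354.8] rpy [-8.966e+01 -8.000e-02 -8.599e+01] F [ 0.6 -0.2  0.2] M [-0.1   0.02 -0.03] op 0.823 q6 -0.23
tool shift mm [-143.6   54.1  -86.1] turn [-0.34 -0.99  0.08]
```

View pics/side7.png

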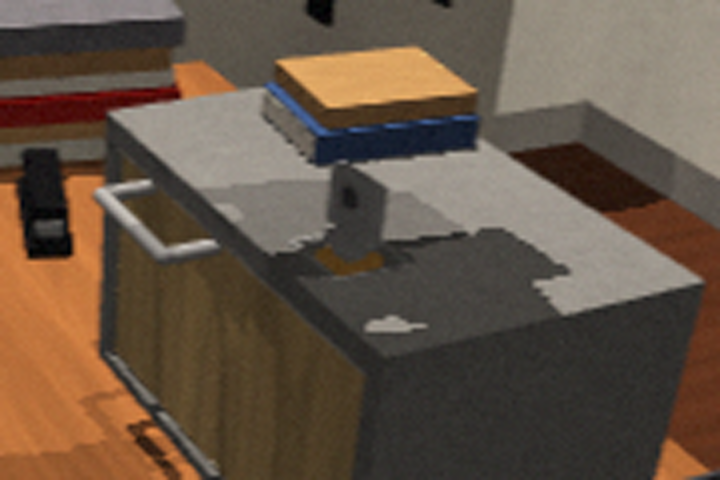

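View pics/top7.png

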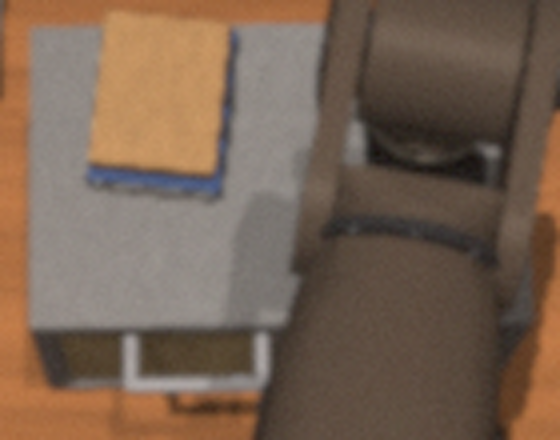

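The key stands upright and seated at crop (352,215), with the door still shut and the handle at crop (155,215). Moving above the handle gap with the fingers closing.

```bash
python3 -m inch '[-0.035,0,-0.0143,0,0,0,1,-0.035,0.01,-0.0143,0,0,0,1,-0.035,0.02,-0.0143,0,0,0,1,-0.035,0.02,-0.0143,0,0,0,1,0,0.005,0,0,0,0,1,0,0,0,0,0,0,1,0,0,0,0,0,0,1,0,0,0,0,0,0,1,0,0,0,0,0,0,1,0,0,0,0,0,0,1]'; python3 go.py 590 94 175 -86;  python3 - <<'E'
from cell import env; from h import *
c=env.read_camera("wrist"); cv2.imwrite("pics/w8.png",c["pixels"]); np.savez("pics/w8.npz",**c)
for n in ("top","side"):
    c=load(f"pics/{n}7.npz"); P=cloud(c); m=(P[...,2]>180)&(P[...,2]<203)&(P[...,0]<577)&(P[...,0]>540)&(P[...,1]>30)&(P[...,1]<155)&(c["depth"]>0)
    v,u=np.nonzero(m); p=np.array([ray(c,a,b,192)[:2] for a,b in zip(u,v)],np.float32); r=cv2.minAreaRect(p); print(n,len(p),np.round(r[0],1),np.round(r[1],1),r[2], np.median(p,0), P[m].mean(0))
E
```

```text
t: 15.2
eef_pos: [590.4, 93.0, 294.5]
tcp_rot: [-1.57, 0.0, -1.502]
ft_force: [-0.7, -0.2, -0.3]
opening: 0.182
t 15.2 pos [590.4  93.  294.5] rpy [-89.98   0.   -86.04] F [-0.7 -0.2 -0.3] M [-0.1   0.05 -0.01] op 0.182 q6 -0.02
tool shift mm [ -1.  119.5  -0.3] turn [-0.02 -0.04 -0.  ]
top 159 [568.2  92.8] [ 18.7 109.8] 1.4558751583099365 [564.5394   95.86647] [564.24000327  96.4514978  194.8147974 ]
side 123 [566.8  89.6] [123.3  23.3] 88.6971664428711 [565.6128    86.203735] [565.42845805  86.52891802 192.48076894]
```

View pics/w8.png

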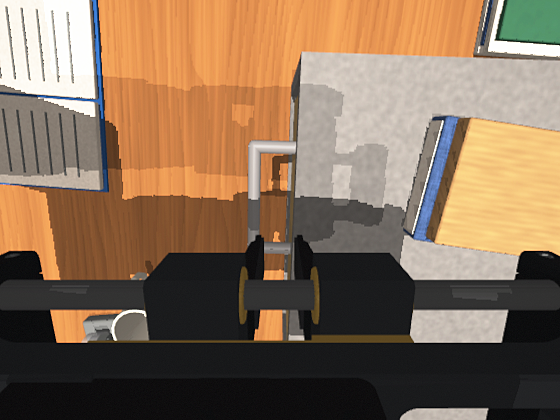

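Run:
```python
from h import *
c=load("pics/w8.npz"); P=cloud(c); g=cv2.cvtColor(c["pixels"],cv2.COLOR_BGR2GRAY)
for v in(160,175,190,220):
    print(v,[(u,*P[v,u].round().astype(int).tolist()) for u in range(246,304,4)])
for u,v,z in((248,165,190),(260,165,190),(254,190,190),(290,150,190),(293,170,220),(290,248,190)): print(u,v,ray(c,u,v,z).round(1))
```

```text
160 [(246, 539, 110, 1), (250, 561, 132, 196), (254, 565, 132, 197), (258, 568, 132, 195), (262, 563, 112, 1), (266, 569, 112, 2), (270, 575, 113, 3), (274, 582, 113, 1), (278, 588, 113, 1), (282, 594, 114, 2), (286, 600, 114, 3), (290, 605, 116, 14), (294, 607, 124, 91), (298, 604, 137, 222), (302, 607, 137, 220)]
175 [(246, 540, 87, 0), (250, 562, 118, 198), (254, 566, 118, 197), (258, 569, 118, 196), (262, 564, 88, 0), (266, 571, 89, 3), (270, 577, 90, 3), (274, 583, 90, 2), (278, 589, 90, 2), (282, 595, 91, 0), (286, 602, 91, 1), (290, 607, 94, 15), (294, 608, 108, 109), (298, 605, 125, 221), (302, 608, 125, 221)]
190 [(246, 541, 63, 1), (250, 562, 103, 196), (254, 566, 104, 197), (258, 570, 104, 196), (262, 566, 65, 0), (266, 572, 65, 0), (270, 578, 66, 1), (274, 585, 66, 0), (278, 591, 67, 2), (282, 597, 67, 1), (286, 603, 68, 1), (290, 609, 70, 13), (294, 603, 109, 209), (298, 606, 111, 221), (302, 609, 112, 222)]
220 [(246, 543, 14, 0), (250, 564, 74, 197), (254, 568, 74, 197), (258, 571, 74, 194), (262, 568, 16, 1), (266, 575, 17, 2), (270, 581, 17, 3), (274, 588, 17, 2), (278, 594, 18, 3), (282, 601, 18, 2), (286, 607, 22, 13), (290, 612, 29, 34), (294, 605, 84, 222), (298, 608, 84, 221), (302, 612, 85, 221)]
248 165 [558.9 126.2 190. ]
260 165 [570.2 127.  190. ]
254 190 [565.7 102.5 190. ]
290 150 [597.6 143.  190. ]
293 170 [600.3 128.4 220. ]
290 248 [605.2  45.1 190. ]
```

Bar axis is at x≈566 and the cupboard top edge at ≈603, by y=95 (bar at pixel column 254, edge about 294). I'll turn the tool so its 20 mm width faces the gap, then lower.

```bash
python3 -m inch '[0,0,0,0,-8.59,0,1,0,0,0,0,-8.59,0,1,0,0,0,0,-8.59,0,1,0,0,0,0,-8.59,0,1,0,0,0,0,-8.59,0,1,0,0,0,0,-8.59,0,1,0,0,0,0,-8.59,0,1,0,0,0,0,-8.59,0,1,0,0,0,0,-8.59,0,1,0,0,0,0,-8.59,0,1]'; python3 go.py 587.5 94 174 2
```

```text
t: 16.25
eef_pos: [590.2, 93.4, 294.4]
tcp_rot: [-1.571, -0.0, 0.004]
ft_force: [-0.1, 0.6, 1.0]
opening: 0.005
t 16.25 pos [590.2  93.4 294.4] rpy [-9.0e+01 -1.0e-02  2.5e-01] F [-0.1  0.6  1. ] M [ 0.02  0.   -0.02] op 0.005 q6 -1.53
tool shift mm [ -2.7 120.4   0.6] turn [-0.   -1.75  0.01]
```

```bash
python3 -m inch '[-0.003,0.01,0,0,-2,0,1,0,0.025,0,0,0,0,1,0,0.02,0,0,0,0,1,0,0.015,0,0,0,0,1,0,0.01,0,0,0,0,1,0,0.01,0,0,0,0,1,0,0,0,0,0,0,1]'; python3 go.py 587.5 94 174 2
```

```text
t: 16.95
eef_pos: [586.8, 93.5, 203.4]
tcp_rot: [-1.571, 0.001, 0.033]
ft_force: [0.4, 0.3, 1.4]
opening: 0.006
t 16.95 pos [586.8  93.5 203.4] rpy [-9.00e+01  8.00e-02  1.91e+00] F [0.4 0.3 1.4] M [ 0.03 -0.04 -0.01] op 0.006 q6 -1.56
tool shift mm [ 0.7 29.4  0.5] turn [-0.01 -0.09 -0.08]
```

```bash
python3 -m inch '[0,0.006,0,0,0,0,1,0,0.006,0,0,0,0,1,0,0.006,0,0,0,0,1,0,0.006,0,0,0,0,1,0,0.006,0,0,0,0,1,0,0,0,0,0,0,1]'; python3 go.py 587.5 94 174 2
python3 - <<'E'
from cell import env; from h import *
c=env.read_camera("side"); np.savez(f"pics/s9.npz",**c); p=c["pixels"]
cv2.imwrite(f"pics/s9.png",cv2.resize(p[110:250,220:400],None,fx=4,fy=4,interpolation=cv2.INTER_CUBIC))
# pull plan
cx,cy=566-.0,94
H=np.array([611,203.]); 
import math
yaw=math.radians(2.5)
for a in np.arange(0,1.45,.1):
    Rm=lambda t:np.array([[math.cos(t),-math.sin(t)],[math.sin(t),math.cos(t)]])
    b=H+Rm(yaw-a)@np.array([-50+16,-108.]); print(round(a,1),b.round(1))
E
```

```text
t: 17.55
eef_pos: [586.7, 93.6, 173.4]
tcp_rot: [-1.571, 0.001, 0.033]
ft_force: [-1.8, -0.1, -0.5]
opening: 0.007
t 17.55 pos [586.7  93.6 173.4] rpy [-9.00e+01  8.00e-02  1.91e+00] F [-1.8 -0.1 -0.5] M [ 0.02 -0.   -0.02] op 0.007 q6 -1.56
tool shift mm [ 0.8 -0.6  0.4] turn [-0.   -0.09 -0.08]
0.0 [581.7  93.6]
0.1 [571.   97.1]
0.2 [560.6 101.6]
0.3 [550.7 107.2]
0.4 [541.5 113.6]
0.5 [532.9 121. ]
0.6 [525.1 129.2]
0.7 [518.2 138.2]
0.8 [512.2 147.8]
0.9 [507.1 157.9]
1.0 [503.2 168.5]
1.1 [500.2 179.5]
1.2 [498.5 190.6]
1.3 [497.8 201.9]
1.4 [498.2 213.2]
```

View pics/s9.png

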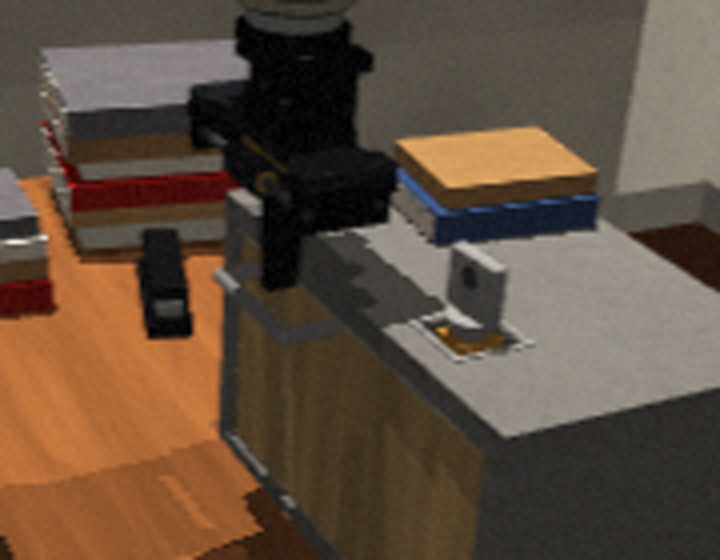

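The fingers are in the gap behind the bar, at crop (280,285). Pulling along the hinge arc and turning with the panel.

```bash
python3 -m inch '[-0.005,0,0,0,0,0,1,-0.0056,0,0.0019,0,3,0,1,-0.0056,0,0.0019,0,3,0,1,-0.0056,0,0.0019,0,3,0,1,-0.0056,0,0.0019,0,3,0,1,-0.0056,0,0.0019,0,3,0,1,-0.0056,0,0.0019,0,3,0,1,-0.0056,0,0.0019,0,3,0,1,-0.0056,0,0.0019,0,3,0,1,-0.0056,0,0.0019,0,3,0,1]'; python3 go.py 537 117.5 173 -25
python3 - <<'E'
from cell import env; from h import *
c=env.read_camera("side"); np.savez(f"pics/s10.npz",**c); p=c["pixels"]
cv2.imwrite(f"pics/s10.png",cv2.resize(p[110:270,200:400],None,fx=4,fy=3.5,interpolation=cv2.INTER_CUBIC))
E
```

```text
t: 18.6
eef_pos: [535.5, 119.0, 174.7]
tcp_rot: [-1.57, -0.001, -0.44]
ft_force: [0.4, -0.7, 0.6]
opening: 0.004
t 18.6 pos [535.5 119.  174.7] rpy [-8.998e+01 -3.000e-02 -2.521e+01] F [ 0.4 -0.7  0.6] M [-0.01  0.03  0.01] op 0.004 q6 -1.03
tool shift mm [ 2.   1.7 -0.7] turn [-0.02 -0.21  0.03]
```

View pics/s10.png

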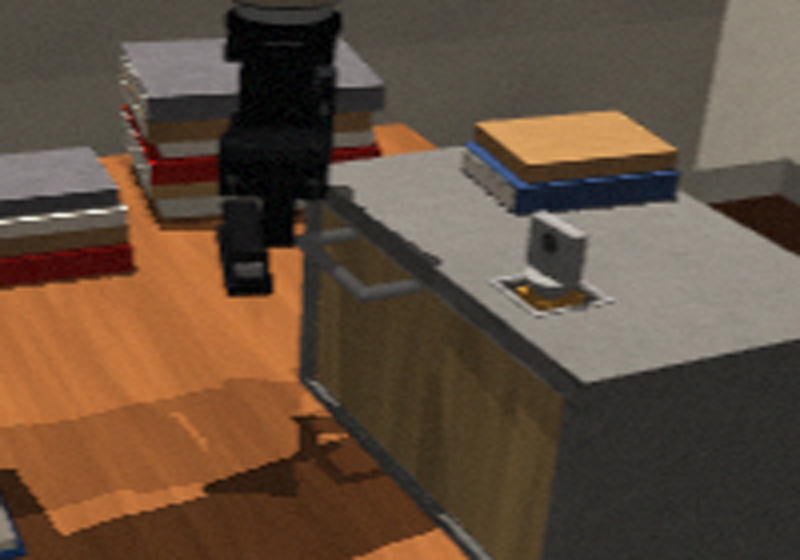

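The door stayed shut and the handle is now behind the fingers. I'll check where the fingertips really were.

Run:
```python
from h import *
def proj(c,X):
    p=c["mtx"]@(c["R"]@np.array(X,float)+c["t"]); return (p[:2]/p[2]).round(1)
c=load("pics/s9.npz"); cv2.imwrite("pics/s9b.png",cv2.resize(c["pixels"][150:210,260:340],None,fx=9,fy=9,interpolation=cv2.INTER_NEAREST))
P=cloud(c)
for z in(173,190,200): print(z,proj(c,[586.7,93.6,z]))
print("bar ends",proj(c,[565,143,190]),proj(c,[567,43,190]))
for v in range(160,196,3): print(v,[tuple(P[v,u].round().astype(int).tolist()) for u in range(280,300,4)])
```

```text
173 [288.8 190. ]
190 [289.  184.6]
200 [289.2 181.5]
bar ends [275.2 178.4] [290.1 193.9]
160 [(600, 193, 222), (615, 197, 218), (577, 88, 269), (560, 29, 296), (559, 4, 306)]
163 [(602, 196, 211), (606, 176, 218), (576, 85, 262), (585, 79, 263), (563, 10, 295)]
166 [(601, 192, 203), (602, 166, 214), (576, 84, 253), (586, 81, 253), (564, 12, 286)]
169 [(606, 204, 186), (602, 166, 204), (575, 82, 245), (587, 81, 244), (621, 125, 219)]
172 [(609, 208, 174), (162, -788, 691), (576, 83, 235), (590, 86, 232), (614, 109, 218)]
175 [(606, 202, 167), (594, 146, 195), (578, 86, 225), (590, 84, 224), (604, 89, 219)]
178 [(578, 138, 191), (590, 136, 191), (578, 84, 217), (592, 87, 213), (604, 88, 211)]
181 [(567, 113, 195), (607, 172, 161), (579, 85, 207), (593, 89, 203), (607, 91, 199)]
184 [(562, 102, 192), (607, 171, 151), (609, 148, 162), (609, 120, 176), (610, 96, 187)]
187 [(608, 203, 125), (565, 79, 194), (607, 143, 155), (609, 120, 166), (611, 98, 176)]
190 [(607, 199, 116), (563, 75, 187), (567, 57, 195), (609, 118, 156), (611, 97, 167)]
193 [(606, 196, 107), (609, 172, 119), (564, 49, 190), (571, 39, 194), (583, 40, 192)]
```

View pics/s9b.png

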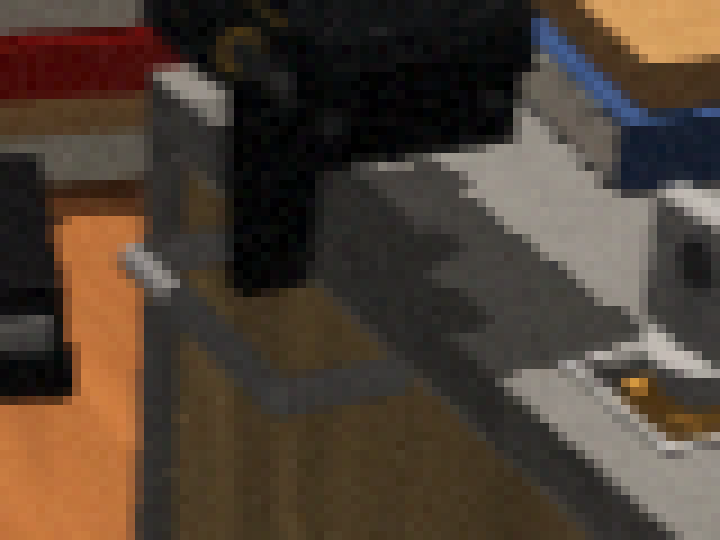

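Run:
```python
from h import *
def proj(c,X):
    p=c["mtx"]@(c["R"]@np.array(X,float)+c["t"]); return (p[:2]/p[2]).round(1)
c=load("pics/s10.npz"); P=cloud(c)
print("key",[tuple(P[v,338].round().astype(int).tolist()) for v in range(168,200,2)])
print("tcp proj",proj(c,[535.5,119,174.7]),proj(c,[535.5,119,202]))
cv2.imwrite("pics/s10b.png",cv2.resize(c["pixels"][140:210,240:310],None,fx=8,fy=8,interpolation=cv2.INTER_NEAREST))
for v in range(160,196,3): print(v,[tuple(P[v,u].round().astype(int).tolist()) for u in range(254,280,4)])
```

```text
key [(732, 79, 226), (734, 81, 219), (660, -32, 275), (655, -42, 274), (655, -42, 269), (654, -46, 265), (656, -44, 258), (655, -47, 254), (655, -47, 249), (656, -47, 243), (655, -50, 239), (655, -50, 233), (651, -57, 232), (656, -51, 222), (654, -55, 218), (653, -58, 214)]
tcp proj [268.7 188.3] [268.9 179.7]
160 [(653, 567, 59), (478, 55, 296), (487, 50, 297), (498, 50, 296), (505, 40, 299), (514, 37, 299), (524, 34, 299)]
163 [(660, 586, 37), (479, 57, 287), (487, 50, 289), (497, 48, 288), (505, 41, 290), (515, 39, 290), (525, 35, 290)]
166 [(660, 587, 23), (678, 587, 21), (488, 52, 280), (497, 47, 281), (506, 43, 281), (515, 39, 282), (524, 34, 282)]
169 [(662, 591, 8), (643, 495, 53), (660, 495, 50), (524, 113, 239), (533, 108, 240), (746, 579, 0), (601, 207, 186)]
172 [(657, 577, 1), (636, 474, 51), (651, 470, 50), (524, 115, 229), (535, 111, 229), (737, 555, -1), (600, 205, 177)]
175 [(641, 533, 10), (627, 450, 51), (638, 439, 54), (526, 117, 219), (535, 111, 220), (726, 529, -2), (602, 207, 166)]
178 [(638, 524, 2), (617, 423, 52), (631, 419, 52), (528, 121, 207), (536, 114, 210), (561, 142, 192), (573, 140, 191)]
181 [(628, 497, 2), (610, 405, 49), (622, 395, 52), (638, 396, 49), (691, 485, -2), (706, 480, -2), (562, 116, 195)]
184 [(623, 483, -3), (611, 406, 37), (625, 403, 36), (638, 394, 38), (680, 458, 0), (695, 455, -1), (560, 111, 188)]
187 [(613, 456, -1), (615, 418, 17), (623, 398, 26), (640, 400, 22), (671, 436, -1), (684, 426, 2), (604, 208, 123)]
190 [(604, 430, 1), (610, 403, 13), (624, 398, 13), (636, 390, 15), (662, 412, -1), (676, 407, 0), (604, 207, 113)]
193 [(598, 413, -2), (608, 397, 4), (622, 393, 3), (635, 387, 4), (652, 388, 1), (667, 385, 0), (603, 204, 104)]
```

View pics/s10b.png

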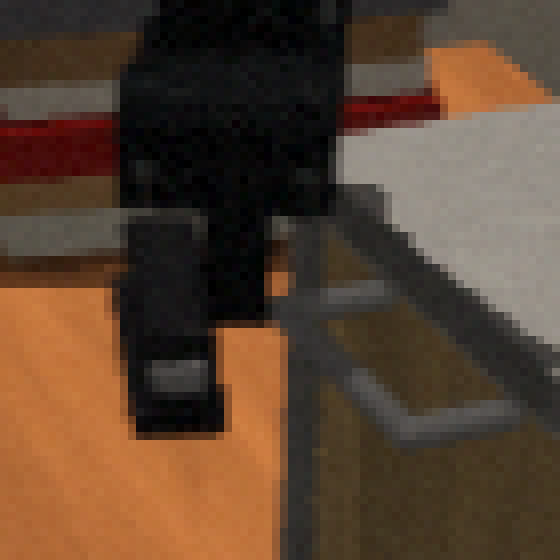

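Key plate top reads z 276, so the key is fully seated. The real fingertips sit about 27 mm above the reported TCP: the side depth shows ~201 where 173 is reported. So the fingers passed over the bar. I'll go back and descend about 27 mm lower, checking visually.

```bash
python3 -m inch '[0,-0.03,0,0,-5,0,1,0.02,0,-0.001,0,-6,0,1,0.02,0,-0.005,0,-6,0,1,0.018,0,-0.008,0,-6,0,1,0,0,0,0,-4,0,1,0,0,0,0,0,0,1,0,0,0,0,0,0,1]'; python3 go.py 586.7 93.6 145 2
```

```text
t: 19.35
eef_pos: [589.0, 90.9, 204.5]
tcp_rot: [-1.571, -0.0, 0.032]
ft_force: [-0.4, -0.2, 0.6]
opening: 0.001
t 19.35 pos [589.   90.9 204.5] rpy [-89.99  -0.     1.82] F [-0.4 -0.2  0.6] M [ 0.03 -0.03 -0.  ] op 0.001 q6 -1.56
tool shift mm [-2.2 59.5  2.8] turn [-0.01 -0.18  0.  ]
```

```bash
python3 -m inch '[-0.002,0.015,0.003,0,0,0,1,0,0.012,0,0,0,0,1,0,0.006,0,0,0,0,1,0,0.006,0,0,0,0,1,0,0.006,0,0,0,0,1,0,0.006,0,0,0,0,1,0,0.006,0,0,0,0,1,0,0,0,0,0,0,1]'; python3 go.py 586.7 93.6 145 2;python3 - <<'E'
from cell import env; from h import *
c=env.read_camera("side"); np.savez(f"pics/s11.npz",**c)
cv2.imwrite("pics/s11.png",cv2.resize(c["pixels"][140:220,250:340],None,fx=7,fy=7,interpolation=cv2.INTER_NEAREST))
E
```

```text
t: 20.15
eef_pos: [586.8, 93.7, 146.5]
tcp_rot: [-1.571, 0.001, 0.033]
ft_force: [-0.3, 0.7, -0.1]
opening: 0.007
t 20.15 pos [586.8  93.7 146.5] rpy [-9.00e+01  7.00e-02  1.91e+00] F [-0.3  0.7 -0.1] M [-0.03 -0.02  0.02] op 0.007 q6 -1.56
tool shift mm [-0.1  1.5 -0.1] turn [-0.   -0.09 -0.07]
```

View pics/s11.png

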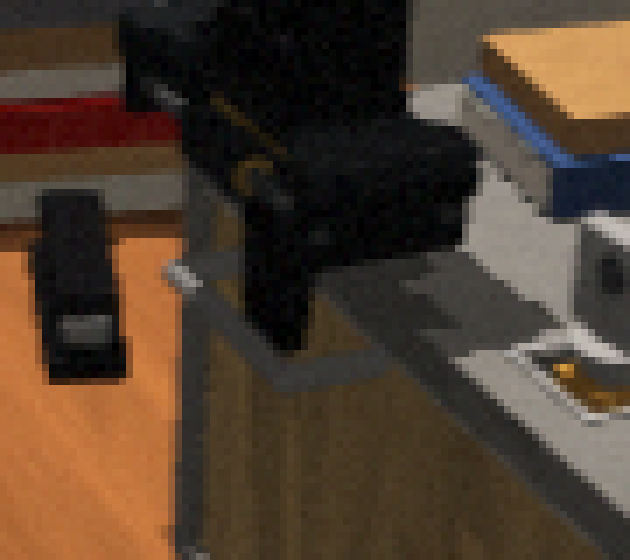

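Now the bar crosses in front of the fingertips, at crop (270,335), so they are hooked. Pulling.

```bash
python3 -m inch '[-0.005,0,0,0,0,0,1,-0.0056,0,0.0019,0,3,0,1,-0.0056,0,0.0019,0,3,0,1,-0.0056,0,0.0019,0,3,0,1,-0.0056,0,0.0019,0,3,0,1,-0.0056,0,0.0019,0,3,0,1,-0.0056,0,0.0019,0,3,0,1]'; python3 go.py 550.7 107.2 146 -15
python3 - <<'E'
from cell import env; from h import *
c=env.read_camera("side"); np.savez(f"pics/s12.npz",**c)
cv2.imwrite("pics/s12.png",cv2.resize(c["pixels"][130:270,220:400],None,fx=4,fy=4,interpolation=cv2.INTER_NEAREST))
E
```

```text
t: 20.9
eef_pos: [549.8, 108.1, 147.7]
tcp_rot: [-1.571, -0.001, -0.283]
ft_force: [2.3, -2.1, -1.2]
opening: 0.002
t 20.9 pos [549.8 108.1 147.7] rpy [-8.999e+01 -7.000e-02 -1.621e+01] F [ 2.3 -2.1 -1.2] M [-0.17 -0.32  0.01] op 0.002 q6 -1.21
tool shift mm [ 1.1  1.7 -0.6] turn [-0.01 -1.21  0.07]
```

View pics/s12.png

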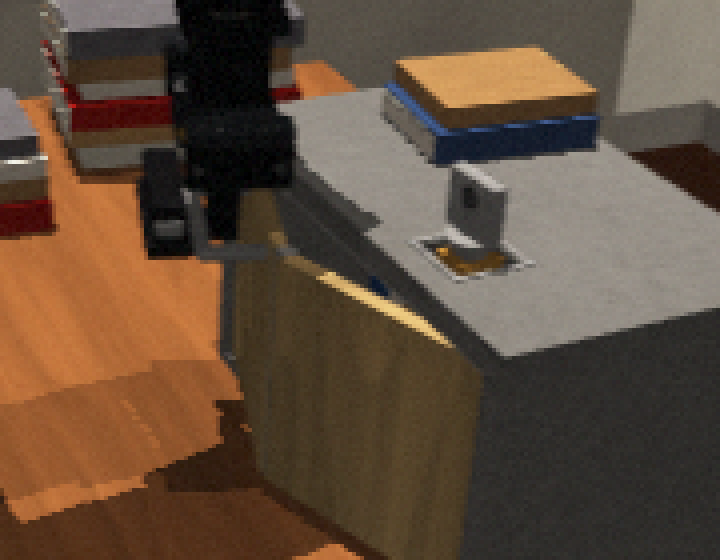

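Door is opening: the fold is coming out at crop (250,240). I'll continue along the arc.

```bash
python3 -m inch '[-0.0056,0,0.0019,0,3,0,1,-0.0056,0,0.0019,0,3,0,1,-0.0056,0,0.0019,0,3,0,1,-0.0056,0,0.0019,0,3,0,1,-0.0056,0,0.0019,0,3,0,1,-0.0056,0,0.0019,0,3,0,1,-0.0056,0,0.0019,0,3,0,1,-0.0056,0,0.0019,0,3,0,1,-0.0056,0,0.0019,0,3,0,1,-0.0056,0,0.0019,0,3,0,1]'; python3 go.py 510 152 146 -46
```

```text
t: 21.95
eef_pos: [510.9, 151.8, 147.7]
tcp_rot: [-1.57, -0.001, -0.805]
ft_force: [0.7, -2.8, -0.7]
opening: 0.008
t 21.95 pos [510.9 151.8 147.7] rpy [-8.998e+01 -3.000e-02 -4.614e+01] F [ 0.7 -2.8 -0.7] M [-0.39 -0.06  0.02] op 0.008 q6 -0.6
tool shift mm [-0.8  1.7 -0.5] turn [-0.02 -0.14  0.03]
```

```bash
python3 -m inch '[-0.0056,0,0.0019,0,3,0,1,-0.0056,0,0.0019,0,3,0,1,-0.0056,0,0.0019,0,3,0,1,-0.0056,0,0.0019,0,3,0,1,-0.0056,0,0.0019,0,3,0,1,-0.0056,0,0.0019,0,3,0,1,-0.0056,0,0.0019,0,3,0,1,-0.0056,0,0.0019,0,3,0,1,-0.0056,0,0.0019,0,3,0,1,-0.0056,0,0.0019,0,3,0,1]'; python3 go.py 498.2 213 146 -78
python3 - <<'E'
from cell import env; from h import *
c=env.read_camera("side"); np.savez(f"pics/s13.npz",**c)
cv2.imwrite("pics/s13.png",cv2.resize(c["pixels"][130:270,200:400],None,fx=4,fy=4,interpolation=cv2.INTER_NEAREST))
c=env.read_camera("top"); np.savez(f"pics/t13.npz",**c)
cv2.imwrite("pics/t13.png",cv2.resize(c["pixels"][100:250,200:380],None,fx=4,fy=4,interpolation=cv2.INTER_NEAREST))
E
```

```text
t: 22.95
eef_pos: [499.0, 209.1, 147.6]
tcp_rot: [-1.571, -0.0, -1.329]
ft_force: [-0.5, -0.9, 0.7]
opening: 0.005
t 22.95 pos [499.  209.1 147.6] rpy [-9.001e+01 -1.000e-02 -7.614e+01] F [-0.5 -0.9  0.7] M [-0.45  0.17 -0.04] op 0.005 q6 0.03
tool shift mm [-4.   1.6  0.2] turn [0.01 1.86 0.01]
```

View pics/s13.png

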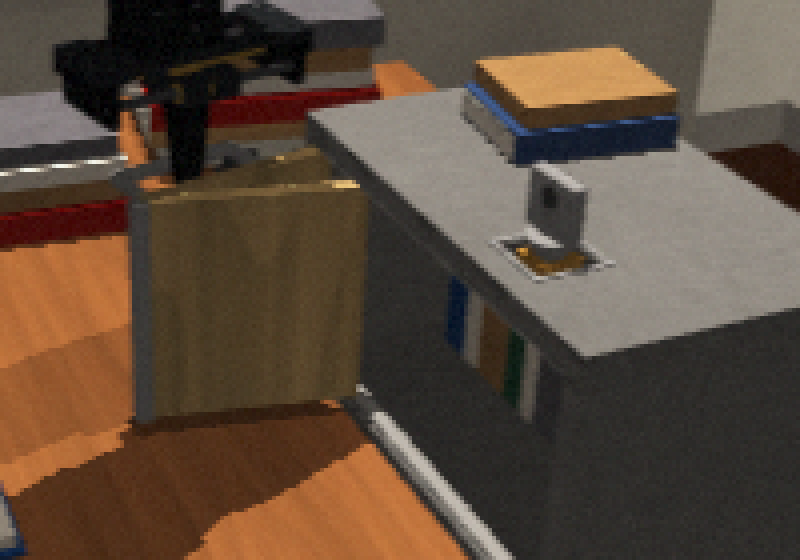

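View pics/t13.png

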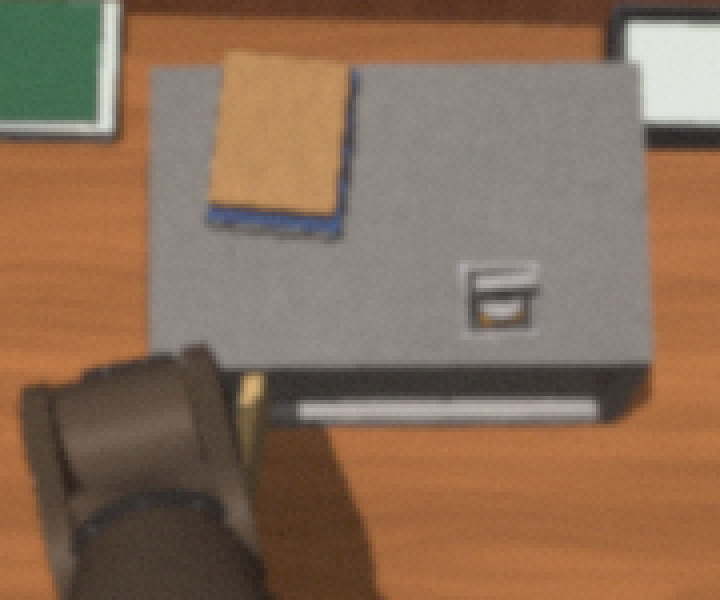

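Nearly fully folded. One more nudge to the stop, then back off.

```bash
python3 -m inch '[-0.004,0,0.0013,0,2,0,1,-0.004,0,0.001,0,2,0,1,-0.003,0,0,0,0,0,1,-0.002,0,0,0,0,0,1,0,0,0,0,0,0,1,0,0,0,0,0,0,1]'; python3 go.py 498.2 213 146 -78
```

```text
t: 23.65
eef_pos: [498.8, 213.6, 147.6]
tcp_rot: [-1.575, -0.013, -1.393]
ft_force: [3.2, -60.9, 10.5]
opening: 0.004
t 23.65 pos [498.8 213.6 147.6] rpy [-90.25  -0.76 -79.83] F [  3.2 -60.9  10.5] M [-10.74  -0.4    0.17] op 0.004 q6 0.12
tool shift mm [ 0.5  1.6 -0.7] turn [ 0.26 -1.83  0.76]
```

At the stop (61 N). Backing off into the middle of the gap and lifting out.

```bash
python3 -m inch '[0.008,0,0,0,0,0,1,0.004,0,0,0,0,0,1,0.003,0,0,0,0,0,1,0,0,0,0,0,0,1,0,0,0,0,0,0,1]'; python3 go.py 498.2 213 146 -78
```

```text
t: 24.15
eef_pos: [501.3, 207.9, 147.3]
tcp_rot: [-1.571, 0.0, -1.397]
ft_force: [-0.5, 1.0, -0.3]
opening: 0.003
t 24.15 pos [501.3 207.9 147.3] rpy [-8.999e+01  1.000e-02 -8.004e+01] F [-0.5  1.  -0.3] M [-0.14  0.06 -0.  ] op 0.003 q6 0.1
tool shift mm [-5.5  1.3 -2.2] turn [-0.01 -2.04 -0.01]
```

```bash
python3 -m inch '[0,-0.015,0,0,0,0,1,0,-0.02,0,0,0,0,1,0,-0.03,0,0,0,0,1,0,-0.04,0,0,0,0,1,0,-0.04,0,0,0,0,1,0,-0.03,0,0,0,0,1,-0.04,0,0,0,0,0,1,-0.05,0,0,0,0,0,1,-0.05,0,0,0,0,0,1,0,0,0,0,0,0,1]'; python3 go.py 498.2 213 146 -78
python3 - <<'E'
from cell import env; from h import *
c=env.read_camera("side"); np.savez(f"pics/s14.npz",**c)
cv2.imwrite("pics/s14.png",cv2.resize(c["pixels"],None,fx=1.4,fy=1.4))
c=env.read_camera("top"); np.savez(f"pics/t14.npz",**c)
cv2.imwrite("pics/t14.png",cv2.resize(c["pixels"],None,fx=1.4,fy=1.4))
E
```

```text
t: 25.15
eef_pos: [475.5, 350.4, 321.8]
tcp_rot: [-1.571, 0.001, -1.392]
ft_force: [-0.1, -1.2, -0.7]
opening: 0.002
t 25.15 pos [475.5 350.4 321.8] rpy [-9.003e+01  6.000e-02 -7.978e+01] F [-0.1 -1.2 -0.7] M [-0.04  0.06 -0.01] op 0.002 q6 0.34
tool shift mm [139.4 175.6  -1.9] turn [ 0.03 -1.78 -0.06]
```

View pics/s14.png

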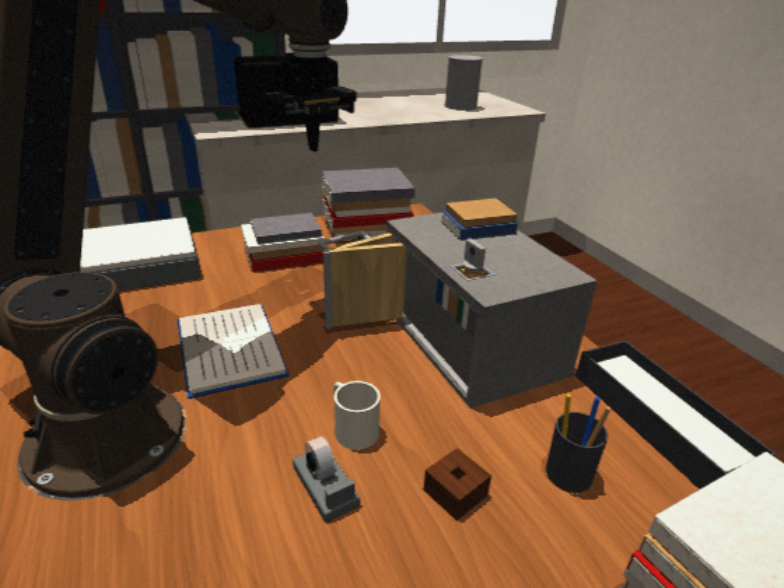

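View pics/t14.png

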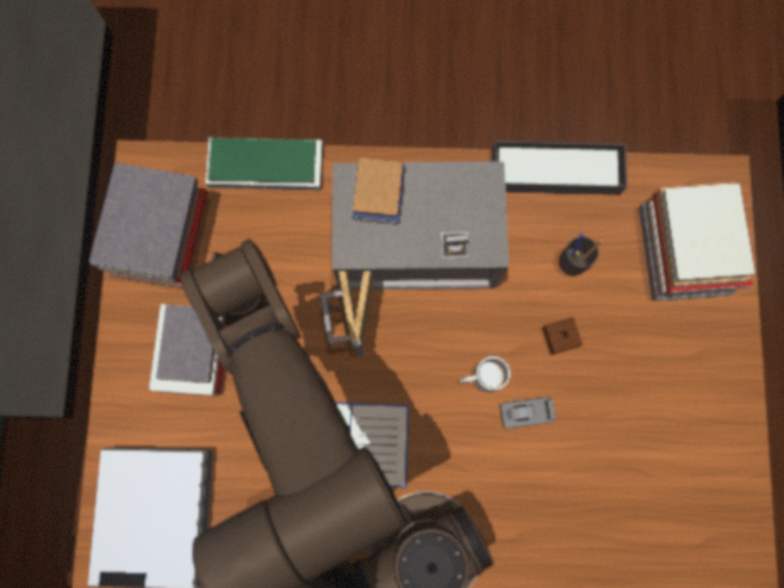

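Run:
```python
from cell import env; from h import *
c=load("pics/t14.npz")
p=ray(c,342/1.4,272/1.4,198); q=ray(c,355/1.4,345/1.4,198); d=q-p; print("panel", np.degrees(np.arctan2(-d[0],-d[1])).round(1), "deg from world -y (+2.5 yaw)")
P=cloud(load("pics/s14.npz")); m=(P[...,2]>262)&(P[...,2]<285)&(P[...,0]>630)&(P[...,0]<690)&(P[...,1]<-10)&(P[...,1]>-80); print("key top z",P[m][:,2].max().round(1),P[m].mean(0).round(1))
print(env.state()["qvel"].round(3)); print(env.job_done())
```

```text
panel 78.0 deg from world -y (+2.5 yaw)
key top z 276.2 [657.1 -46.2 270.6]
[-0.041 -0.014  0.011 -0.004 -0.001 -0.008]
the job is handed in; nothing more can be done
None
```

I put the key in the socket, turned the lock clockwise to its stop, folded the door fully open by its handle, and handed the job in at about 25 s. No verdict came back.

**Checks at the end**
- **Key:** its top reads z ≈ 276 mm, which matches a fully seated key. It stands upright in the pictures.
- **Lock:** the key was turned through about 90° until the moment rose to 0.41 N m, so I took the lock to be at its stop. I backed off 3° before letting go. The lock angle itself was not read directly.
- **Door:** the left panel measured about 1.36–1.4 rad open in the last top view. I had pulled it until it met its stop.
- **Other things:** nothing looked displaced in the last side and top views. I judged this by eye, not by measuring.
- **Robot:** it was clear of everything when I handed in.

**What went wrong or disagreed**
- **First pull missed:** the fingers passed over the handle bar, because the side camera showed the real fingertips about 27 mm above the reported TCP height. I went down about 27 mm lower and the second pull worked. The same offset means the key was held only near the top of its grip plate.
- **Force at the door stop:** pressing the door against its stop briefly gave about 61 N at the wrist, below the 120 N limit. It went through the fingers hooked on the handle.

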